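Pack the music box and latch the trunk

ROBOT

A 6-joint arm with a two-finger parallel gripper is mounted at the origin on the work surface; the furniture and walls round the work are solid. World frame = base frame: x ahead of the robot, y to its left, z up, the work surface at z = 0. Lengths are in mm, angles in rad, forces in N, time in s.
With the tool pointing down it reaches from about 375 to 975 mm from the base axis. Payload 3.8 kg.
Tool frame: the origin (TCP) lies at the very end of the fingers, on their centre line; the grasp point (between the pads) lies behind it (ctrl.grasp_offset is the z of the grasp point in the tool frame, in mm); z points along the fingers, y is the line along which they close (so a half turn about z gives the same grasp; the last joint's range is limited). The gripper opens to 85 mm and grips with 20 to 120 N. Pads are 22 mm wide; open, the fingers measure 114 mm over their backs; the gripper's body (76 mm by 85 mm) begins 54 mm behind the grasp point. The pads swing forward as they close: fully open they stand 13 mm farther back than shut.
Start: joints at [-1.229, 0.264, 1.604, -0, 1.274, -0.037], TCP at [249.613, -627.145, 194.48] pointing down, gripper open.
Joint ranges: [-2.63, 2.63], [-0.94, 2.18], [0.31, 2.57], [-1.31, 4.45], [0, 2.66], [-2.55, 2.55]. Speed limits (rad/s): [2.57, 2.57, 3.14, 3.14, 3.14, 3.14].

INTERFACE

Orientations are given as a unit quaternion [w, x, y, z].
In Python, from rig import ctrl, imaging gives the robot as it stands.
- The arm moves only by the shell command python3 -m pendant 'ROWS' [FORCE]. ROWS is text: rows parted by semicolons, each of 7 numbers parted by spaces: the turn, a rotation vector about the tool's x, y, z in rad, then the shift along the tool's x, y, z in m, then the opening, from 0 (shut) to 1 (fully open). A call has exactly 10 rows; each row shifts and turns the commanded pose from where the row before left it, along the tool's axes as they then stand; what a row does not reach is not made up. A row lasts 1/8 s, in which the tool goes at most 62.5 mm and 10.7 degrees, less where a joint would pass 70% of its speed; a pose out of reach is approached as far as the arm can. A call is refused whole if a number of a shift passes 0.0625 or a number of a turn 0.188, either way. A call with a gripper value outside its range is refused whole. The fingers move at their own pace and stop on an object; FORCE is the grip in N (left out, the last holds). Time passes only in rows, so rows that do not move let the fingers close, or fill a call up. It gives the time, the measured TCP pose, the force, the opening and the grip force at its end, in the units of the state.
- ctrl.get_obs(): the state, without advancing time (a new reading comes with each control period).
- imaging.snapshot(name): name is "scene" or "side" or "wrist"; returns the picture (400x640x3 uint8, red, green, blue); there is no depth.
- imaging.camera_params(name): a dict with "fov_y" (degrees; the focal length in pixels is half the picture's height over the tangent of half this angle, whatever the lens; pixels are square), "cx", "cy" (the principal point, pixels), "R" (3x3) and "t" (3): a world point X has camera coordinates R X + t. Camera axes: x right, y down, z forward; pixel columns grow to the right and rows downward; lengths in mm; the calibration is good to about 2 mm. A picture is of the moment at which its call begins: read the wrist's pose just before it. camera_params takes no time and is no camera call; for the wrist camera it gives the pose at the moment of the call.
- ctrl.finish_job(): hands the job in; it is judged then, once.
The state is a dict: "time": time; "joint_positions": joint angles; "joint_velocities": joint speeds; "effort": joint torques, N m; "position": TCP position; "ee_rot": TCP orientation; "ft_force": force on the tool from outside, world axes, zero at the start; "wrist_torque": the same for the moment, N m; "opening": finger opening in mm; "grasp_force": force on a finger pad.
Only numpy, scipy, OpenCV 4.12 (cv2) and the standard library are available. Lean on these libraries where they do the work, as an engineer would, in place of code of your own. Each camera call takes 0.05 s, during which the arm holds its last target. There are 200 camera calls.

TASK

Put the music box into the open wooden trunk so that it stands upright on the trunk's floor and let go of it, then shut the lid. Hook the latch's wire bail over the keeper on the lid, then press the latch lever down past centre until it lies fully shut against the front with the bail drawn tight in the keeper. Leave the other things on the table where they are.

Things in the scene. Friction and masses are not known exactly. Their poses are not given: they have to be found in the camera images.
- trunk: Light wooden trunk 124 x 190 x 185 mm high with its lid shut, fixed to the table. Origin: centre of its underside; +x to the rear, +z up. The front, with the latch at mid-width (y = 0), is the plane x = -62 mm and faces the robot. Walls 8 mm; body rim at z = 120 mm; inside 108 x 174 mm; inner floor at z = 50 mm. Steel corners are flush.
- lid (a joint): Lid (65 mm deep shell) on the trunk, hinged along the rear top edge of the body (trunk x = +62, z = 120 mm, along y). 0 = shut, grows as it opens, at most 1.7; starts wide open (1.4 to 1.5). A stiff hinge: it stays where it is left and takes about 3 N at the front to move.
- keeper (a point): Keeper: steel hook on the lid's front at mid-width, 24 mm wide (y), standing 23 mm out of the lid's front face; can be pinched across its width. Point: in its middle, 21 mm out from the face (lid shut: trunk x = -83, z = 136 mm; 146 mm from the lid's hinge axis). Axes as the trunk's with the lid shut; they turn with the lid. With the lid open the hook points up.
- keeper_seat (a point): Where the bail's bar comes to lie in the keeper: 12 mm out from the lid's face, centre line of the bar (lid shut: trunk x = -74, z = 140 mm). The keeper's floor is 5 mm below it; its outer lip, 17 to 23 mm from the face, rises 4 mm above it. Axes as the trunk's with the lid shut: -x out of the front, z up.
- lever (a joint): Latch lever, a 26 mm wide, 4 mm thick steel plate on the trunk's front, hinged at trunk x = -86, z = 98 mm along y. 0 = shut (pointing down, leaning 0.1 rad to the trunk), 1.67 = straight out, at most 2.5; starts at 2.05 to 2.35, pointing out and up. Stiff hinge: stays where left. With the bail hooked it needs up to about 7 N at the tip (most near 0.9) and snaps shut by itself below about 0.15.
- lever_hinge (a point): The lever's hinge axis at mid-width. Axes turn with the lever; with it shut they are those of the trunk.
- lever_tip (a point): Axis of the round rolled bead (14 mm thick, 26 mm wide) at the lever's free end, at mid-width, 52 mm from its hinge axis: straight below the hinge axis when shut.
- bail (a joint): Hinge of the wire bail on the lever, parallel to the lever's own. 0 = as in the shut latch; -4.77 = stop, where the bail hangs out and down below the lever; it grows as the bail swings out, up past the lever's tip and in to the lid. Swings freely and falls: to the stop on the outside, against the lid once it leans to the trunk.
- bail_hinge (a point): Axis of the bail's hinge on the lever at mid-width, 16 mm from the lever's hinge axis towards the lever's tip. Bail legs are 5 mm wires at 22 mm either side; they pass beside the lever.
- bail_bar (a point): Middle of the bail's cross bar: round steel, 10 mm thick, 56 mm long (along the hinge axis, 6 mm beyond the legs at each end), 56 mm from the bail's hinge. Pinched by its two flat ends it turns between the fingers as it is led round its hinge. It has to get over the keeper's lip and in behind it; the seat gives about 3 mm under pull. Axes turn with the bail.
- music_box: Hand-crank music box, 46 (x) x 90 (y) x 52 mm high, about 0.2 kg. Origin: centre of the underside; z up. The card body takes up y = -17 to +45 mm and is best pinched across x at y = +14 mm; the crank sticks out to y = -45 mm.
- house_tall: Bystander, to be left alone: pale pink ceramic house ornament, 40 x 48 x 87 mm high. Origin: centre of the underside.
- soap_box: Bystander, to be left alone: small printed card soap box lying flat, 56 x 85 x 30 mm high. Origin: centre of the underside.
- jar: Bystander, to be left alone: black and white striped candle jar, 86 mm across, 99 mm high. Origin: centre of the underside.
- balm_tin: Bystander, to be left alone: small round lidded tin, 57 mm across, 20 mm high. Origin: centre of the underside.
- house_small: Bystander, to be left alone: pale green ceramic house ornament, 28 x 34 x 60 mm high. Origin: centre of the underside.
Not all that is in view belongs to the job. There is more than one size of the music_box; the one meant has the size given above.

How it is judged:
By the outcome, as a careful person would: the job done as asked, in the order asked, and still so for the second after the job is handed in, with the robot touching nothing.
It also fails if it takes over 72 s, if anything falls off the work surface, if the arm or the gripper's body presses on something with over 40 N, if the wrist force passes 120 N, or if a joint passes its speed limit or range.

## Working session

There is one attempt and no reset: what is moved stays moved. The work goes in short steps, Python scripts to look and compute and a shell command to move; the robot and the scene stay as the last step left them, time stands still between calls to the robot, and variables do not carry over. Pictures are saved under pics/ and viewed, at most 10 in all, crops included, and the job is handed in when it is done.

```bash
ls; mkdir -p pics; python3 - <<'E'
from rig import ctrl, imaging
import cv2, numpy as np
o=ctrl.get_obs(); print(o['time'],o['position'],o['ee_rot'],o['opening'],ctrl.grasp_offset)
for n in ("scene","side","wrist"):
    p=imaging.camera_params(n); print(n,p['fov_y'],p['cx'],p['cy'],np.round(p['R'],3).tolist(),np.round(p['t'],1), np.round(-np.array(p['R']).T@np.array(p['t']),0))
    im=imaging.snapshot(n); cv2.imwrite(f'pics/{n}0.png',im[:,:,::-1])
E
```

```text
pics
0.0 [ 249.35052834 -626.38765033  193.15746491] [-1.10119116e-03  9.82115286e-01  1.88277255e-01 -1.66873391e-04] 86.04930956322846 -18.700000000000003
scene 56.91245787742883 322.1725573321747 200.24727524762554 [[-0.766, -0.643, 0.019], [-0.365, 0.41, -0.836], [0.529, -0.647, -0.549]] [464.7 248.5 818. ] [ 14. 726. 648.]
side 47.25746200988091 309.0208729051218 188.66394049554242 [[-0.897, -0.442, -0.008], [-0.146, 0.315, -0.938], [0.417, -0.84, -0.347]] [ 514.7  152.4 1188.8] [ -12. 1178.  560.]
wrist 60.78740787129733 322.40017629487056 195.15424744531526 [[0.37, -0.929, -0.002], [-0.897, -0.358, 0.258], [-0.241, -0.094, -0.966]] [-673.7  -33.2  378.1] [ 311. -602.  372.]
```

View pics/scene0.png

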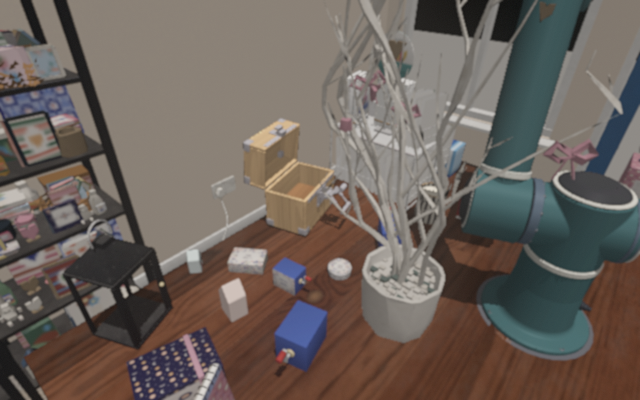

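View pics/side0.png

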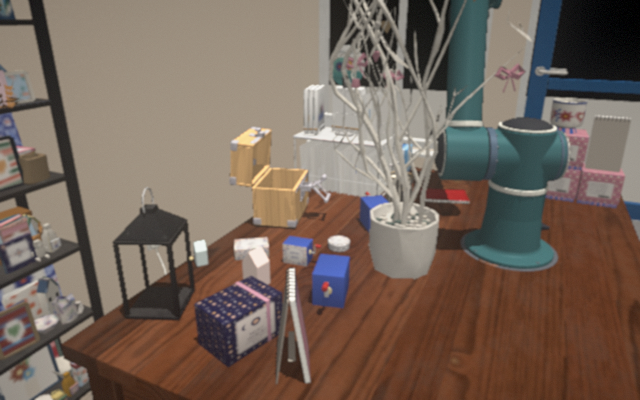

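The scene view shows the open trunk at (300,195), blue boxes at (290,277) and (300,335), a third blue patch behind the plant, and the keeper side at about (335,190). I'll cast rays next.

```bash
cat > h.py <<'E'
from rig import ctrl, imaging
import cv2, numpy as np
from scipy.spatial.transform import Rotation as Ro
def ray(n,uv,p=None):
    p=p or imaging.camera_params(n); f=200/np.tan(np.radians(p['fov_y']/2))
    R=np.array(p['R']);t=np.array(p['t'])
    d=R.T@np.array([(uv[0]-p['cx'])/f,(uv[1]-p['cy'])/f,1]); return -R.T@t,d/np.linalg.norm(d)
def onz(n,uv,z,p=None):
    c,d=ray(n,uv,p); return c+d*(z-c[2])/d[2]
def two(n1,a,n2,b):
    c,d=ray(n1,a);e,g=ray(n2,b)
    s=np.linalg.lstsq(np.c_[d,-g],e-c,rcond=None)[0]; P=c+d*s[0];Q=e+g*s[1]; return (P+Q)/2,np.linalg.norm(P-Q)
def proj(n,X,p=None):
    p=p or imaging.camera_params(n); f=200/np.tan(np.radians(p['fov_y']/2))
    q=np.array(p['R'])@np.array(X)+np.array(p['t']); return np.array([p['cx']+f*q[0]/q[2],p['cy']+f*q[1]/q[2]])
E
python3 - <<'E'
from h import *
s=cv2.imread('pics/scene0.png'); d=cv2.imread('pics/side0.png')
np.set_printoptions(precision=0,suppress=True)
a=cv2.resize(s[230:385,170:430],None,fx=3,fy=3,interpolation=cv2.INTER_CUBIC)[:, :780]
cv2.imwrite('pics/c1.png',a)
b=np.hstack([cv2.resize(s[115:240,235:355],None,fx=3.2,fy=3.2,interpolation=2),cv2.resize(d[120:245,215:340],None,fx=3.2,fy=3.2,interpolation=2)])
cv2.imwrite('pics/c2.png',b); print(a.shape,b.shape)
for uv in [(290,290),(300,360),(235,315),(300,228),(265,222)]: print(uv,onz('scene',uv,0))
E
```

```text
(465, 780, 3) (400, 784, 3)
(290, 290) [449. 304.   0.]
(300, 360) [310. 420.   0.]
(235, 315) [489. 433.   0.]
(300, 228) [593. 116.   0.]
(265, 222) [688. 162.   0.]
```

View pics/c1.png

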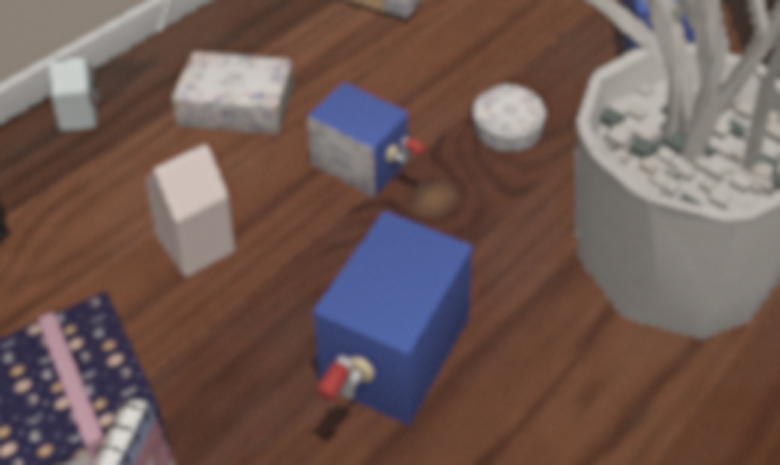

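View pics/c2.png

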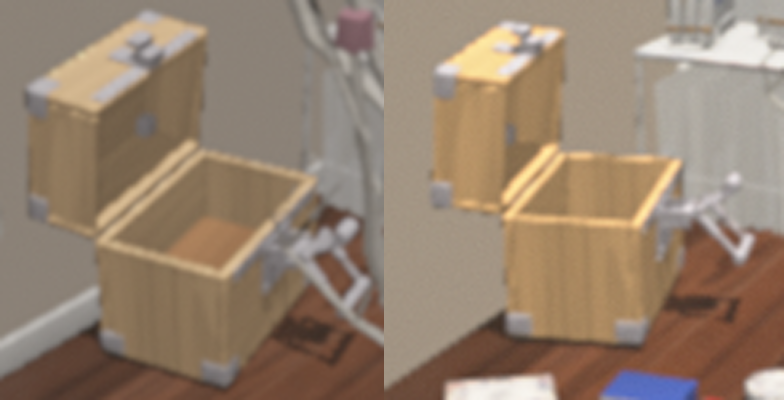

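The crops show the small box (scene top corners about (273,269), (286,258), (307,269), (294,281)) with its crank towards the right, a larger blue box below it, and the trunk with its latch on the right-hand front face, bail hanging out. Next I'll measure them.

```bash
python3 - <<'E'
from h import *
np.set_printoptions(precision=1,suppress=True)
def top(c,z,off,sc,n='scene'):
    P=np.array([onz(n,(off[0]+x/sc,off[1]+y/sc),z) for x,y in c]); print(P[:,:2].tolist(), 'edges',np.linalg.norm(np.roll(P,-1,0)-P,axis=1),'ctr',P.mean(0)); 
    e=np.roll(P,-1,0)-P; print('yaw',np.degrees(np.arctan2(e[:,1],e[:,0]))); return P
top([(310,118),(348,85),(410,118),(372,152)],52,(170,230),3)
top([(316,312),(388,212),(470,245),(405,350)],75,(170,230),3)
top([(98,240),(228,275),(318,178),(205,150)],120,(235,115),3.2)
top([(505-384,215),(640-384,222),(683-384,158),(562-384,155)],120,(215,120),3.2,'side')
for nm,a,b in [('kp',(142,42),(525-384,40)),('beadish',(345,230),(735-384,183)),('bar',(355,295),(742-384,252)),
  ('lidtopR',(205,30),(562-384,35)),('lidtopL',(98,108),(503-384,78)),('hingeL',(98,235),(505-384,212))]:
    print(nm,two('scene',(235+a[0]/3.2,115+a[1]/3.2),'side',(215+b[0]/3.2,120+b[1]/3.2)))
E
```

```text
[[486.7288175313931, 317.9201906568581], [491.0261157434157, 272.6895585140725], [429.5707708600662, 267.9279501861479], [426.86690837428597, 312.58068348151]] edges [45.4 61.6 44.7 60.1] ctr [458.5 292.8  52. ]
yaw [ -84.6 -175.6   93.5    5.1]
[[344.8646064678373, 446.7340720397226], [365.1855574945812, 361.09032675948913], [306.55728009267676, 346.48390929867384], [286.5368581733083, 430.8994888159767]] edges [88.  60.4 86.8 60.4] ctr [325.8 396.3  75. ]
yaw [ -76.7 -166.   103.3   15.2]
[[669.1520910358545, 167.3612709932362], [551.215691708649, 134.19578982864527], [598.4784333852483, -42.734554772508886], [714.4678033572247, -13.539497204165741]] edges [122.5 183.1 119.6 186.5] ctr [633.3  61.3 120. ]
yaw [-164.3  -75.    14.1  104.1]
[[665.0153142402621, 169.37868889587162], [549.3783903911319, 134.98804865384614], [595.2465605277807, -41.597682543700785], [707.9106759416986, -0.2362699294230879]] edges [120.6 182.4 120.  175. ] ctr [629.4  65.6 120. ]
yaw [-163.4  -75.4   20.2  104.2]
kp (array([701.8,  71.5, 255.4]), np.float64(9.1423790691757))
beadish (array([508.8,  31.2, 131. ]), np.float64(5.465943250780868))
bar (array([509.3,  11.2,  55.3]), np.float64(2.778490754987612))
lidtopR (array([716.7, -20.5, 237.3]), np.float64(4.779607602588654))
lidtopL (array([665.2, 160.6, 241.3]), np.float64(0.39220399528224903))
hingeL (array([669. , 165.6, 122.4]), np.float64(3.951930512547818))
```

```bash
python3 - <<'E'
from h import *
np.set_printoptions(precision=0,suppress=True)
for n,l in (('scene',[(402,337),(365,315),(440,315)]),('side',[(403,272),(372,262),(436,262)])):
    for uv in l: print(n,uv,onz(n,uv,0))
for nm,a,b in [('potrimL',(362,280),(370,210)),('potrimR',(443,277),(438,212)),('twigtop',(590,75),(525,35)),('potctr',(402,265),(403,212))]: print(nm,two('scene',a,'side',b))
print(onz('scene',(385,240),0),onz('side',(375,225),0))
E
```

```text
scene (402, 337) [187. 245.   0.]
scene (365, 315) [276. 249.   0.]
scene (440, 315) [152. 141.   0.]
side (403, 272) [210. 237.   0.]
side (372, 262) [291. 223.   0.]
side (436, 262) [150. 156.   0.]
potrimL (array([262., 318., 176.]), np.float64(18.1086616175114))
potrimR (array([154., 183., 143.]), np.float64(3.8620860192701345))
twigtop (array([ 41., 171., 532.]), np.float64(32.60788236967559))
potctr (array([232., 198., 136.]), np.float64(5.906588774841912))
[380.   0.   0.] [354.  15.   0.]
```

View pics/wrist0.png

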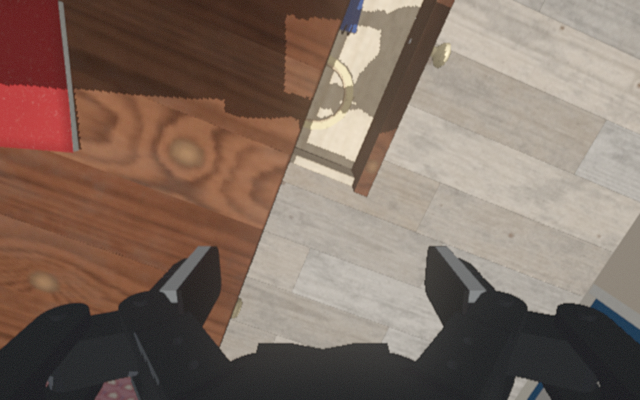

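The wrist view only shows the table edge, a red object at upper left and a drawer below the table. I'll check the white unit's position before swinging past it.

```bash
python3 - <<'E'
from h import *
np.set_printoptions(precision=0,suppress=True)
print([x for x in dir(ctrl) if x[0]!='_'])
for n,l in (('side',[(335,192),(400,200),(468,203),(300,190),(450,195)]),('scene',[(340,180),(430,200)])):
    for uv in l: print(n,uv,onz(n,uv,0))
print(two('scene',(335,135),'side',(297,135)), two('scene',(430,155),'side',(430,143)))
w=imaging.camera_params('wrist')
for uv in [(75,150),(20,150),(70,0),(360,80)]: print(onz('wrist',uv,0,w),onz('wrist',uv,-300,w))
for z in (150,300,450,600,700,800): print(z,proj('scene',(230,200,z)),proj('side',(230,200,z)))
E
```

```text
['IKError', 'finish_job', 'get_obs', 'grasp_offset']
side (335, 192) [ 565. -185.    0.]
side (400, 200) [ 342. -207.    0.]
side (468, 203) [ 137. -274.    0.]
side (300, 190) [ 684. -151.    0.]
side (450, 195) [ 202. -322.    0.]
scene (340, 180) [ 675. -177.    0.]
scene (430, 200) [ 379. -271.    0.]
(array([ 661., -109.,  202.]), np.float64(19.406474327051)) (array([233.,  93., 306.]), np.float64(82.22565300735043))
[ 165. -368.    0.] [  48. -180. -300.]
[ 143. -312.    0.] [   8.  -79. -300.]
[ 310. -335.    0.] [ 310. -119. -300.]
[ 347. -629.    0.] [ 377. -650. -300.]
150 [405. 262.] [403. 206.]
300 [417. 198.] [407. 144.]
450 [433. 115.] [412.  74.]
600 [454.   5.] [417.  -3.]
700 [473. -93.] [421. -60.]
800 [ 497. -219.] [ 425. -121.]
```

```bash
python3 -m pendant '0 0 0 0 0 -0.06 1; 0 0 0 0 0 -0.06 1; 0 0 0 0 0 -0.06 1;0 0 0 0 0 -0.06 1;0 0 0 0.025 -0.05 -0.02 1;0 0 0 0.03 -0.05 0 1;0 0 0 0.03 -0.05 0 1;0 0 0 0.03 -0.05 0 1;0 0 0 0.03 -0.05 0 1;0 0 0 0.03 -0.05 0 1' 40
python3 - <<'E'
from h import *
im=imaging.snapshot('wrist'); cv2.imwrite('pics/w1.png',im[:,:,::-1])
E
```

```text
time: 1.4
position: [301.1, -281.7, 454.2]
ee_rot: [-0.0, 0.982, 0.188, 0.0]
ft_force: [1.0, 0.7, 0.9]
opening: 85.4
grasp_force: 0.0
```

View pics/w1.png

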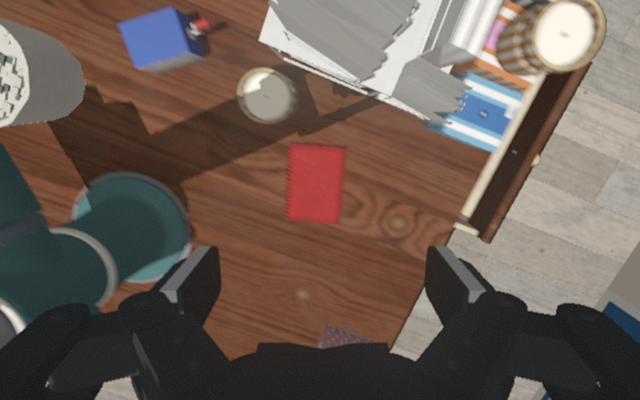

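The wrist view shows the pot's edge at left, a third blue box at (160,40), a jar at (267,95), a red notebook, and the white unit at top centre.

```bash
python3 - <<'E'
from h import *
np.set_printoptions(precision=0,suppress=True)
w=imaging.camera_params('wrist')
im=cv2.imread('pics/w1.png'); hsv=cv2.cvtColor(im,cv2.COLOR_BGR2HSV)
m=cv2.inRange(hsv,(105,100,50),(125,255,255)); m[:,300:]=0
c=max(cv2.findContours(m,0,1)[0],key=cv2.contourArea); q=cv2.approxPolyDP(c,4,True)[:,0]; print(q.tolist())
for z in (52,75): 
    P=np.array([onz('wrist',x,z,w) for x in q]); print(z,P[:,:2].tolist(),np.linalg.norm(np.roll(P,-1,0)-P,axis=1))
for uv in [(260,40),(425,120),(275,0),(460,110)]: print(uv,onz('wrist',uv,0,w),onz('wrist',uv,200,w))
E
```

```text
[[189, 19], [168, 9], [121, 24], [136, 65], [196, 48], [183, 30]]
52 [[405.1081671080325, -8.871331755114852], [406.55192107008503, 25.272197688851435], [358.49795638035613, 87.87685291067478], [308.26183804309255, 51.33768176711337], [368.8001164530755, -31.01049582554603], [386.427481581582, -4.5511370177934225]] [ 34.  79.  62. 102.  32.  19.]
75 [[403.4303703095702, -18.458587932105928], [404.8171562127097, 14.337696310816426], [358.65931867719365, 74.47207904809684], [310.4054315401352, 39.37468102450757], [368.5549731558989, -39.724178501649845], [385.48679264330815, -14.308860680783084]] [33. 76. 60. 98. 31. 18.]
(260, 40) [ 423. -110.    0.] [ 404. -155.  200.]
(425, 120) [ 408. -433.    0.] [ 394. -376.  200.]
(275, 0) [ 491. -113.    0.] [ 450. -157.  200.]
(460, 110) [ 447. -483.    0.] [ 421. -410.  200.]
```

```bash
python3 -m pendant '0 0 0 .0375 -.0405 0 1;0 0 0 .0375 -.0405 0 1;0 0 0 .0375 -.0405 0 1;0 0 0 .0375 -.0405 0 1;0 0 0 .0375 -.0405 0 1;0 0 0 .0375 -.0405 0 1;0 0 0 .0375 -.0405 0 1;0 0 0 .0375 -.0405 0 1;0 0 .148 0 0 .04 1;0 0 .148 0 0 .04 1'
python3 - <<'E'
from h import *
o=ctrl.get_obs(); print(o['joint_positions'],o['effort'])
im=imaging.snapshot('wrist'); cv2.imwrite('pics/w2.png',im[:,:,::-1])
import json; w=imaging.camera_params('wrist'); json.dump({k:np.array(v).tolist() for k,v in w.items()},open('w2.json','w'))
im=imaging.snapshot('scene'); cv2.imwrite('pics/s2.png',im[:,:,::-1])
E
```

```text
time: 2.7
position: [460.6, 129.2, 373.4]
ee_rot: [0.0, 0.999, 0.04, 0.0]
ft_force: [-0.3, 0.7, 0.5]
opening: 85.2
grasp_force: 0.0
[ 2.21595331e-01 -1.73850499e-01  1.73901984e+00 -1.26602523e-04
  1.57612775e+00  1.71219292e+00] [  0.59458382 -29.51609731 -40.70591211   0.04871064   0.67745341
  -1.24002613]
```

View pics/w2.png

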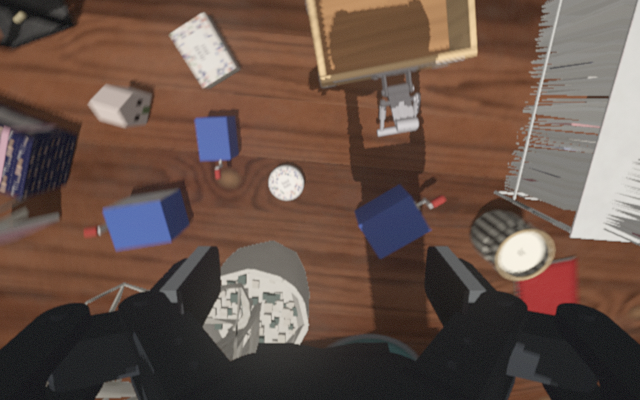

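The wrist view shows the target box at (216,138) with its crank down at (218,172), the trunk front rim from (322,86) to (477,52), the lever and bail at (400,105), and the bar at about (400,130).

```bash
python3 - <<'E'
from h import *
import json
np.set_printoptions(precision=1,suppress=True)
w=json.load(open('w2.json'))
im=cv2.imread('pics/w2.png'); hsv=cv2.cvtColor(im,cv2.COLOR_BGR2HSV)
m=cv2.inRange(hsv,(105,100,50),(125,255,255)); m[:,:170]=0;m[:,260:]=0;m[180:]=0
c=max(cv2.findContours(m,0,1)[0],key=cv2.contourArea); q=cv2.approxPolyDP(c,3,True)[:,0]; print(q.tolist(),cv2.minAreaRect(c))
P=np.array([onz('wrist',x,52,w) for x in q]); print(P[:,:2].tolist())
r=cv2.minAreaRect(np.array([onz('wrist',x[0].astype(float),52,w)[:2] for x in c],np.float32)); print('box',r)
for uv in [(322,88),(478,52)]: print(onz('wrist',uv,120,w))
cv2.imwrite('pics/c3.png',cv2.resize(im[0:180,180:490],None,fx=2.58,fy=3.3,interpolation=2) if 0 else cv2.resize(im[0:180,295:495],None,fx=3.3,fy=3.3,interpolation=2))
E
```

```text
[[196, 119], [200, 158], [229, 159], [226, 117]] ((213.38589477539062, 138.60153198242188), (43.89164733886719, 31.462783813476562), 83.8844985961914)
[[485.9574799875812, 309.05272093467295], [430.6885454445759, 304.56301025888746], [432.40128487766674, 262.5066756719602], [491.9210159915369, 266.85779931471745]]
box ((460.5697021484375, 284.6369934082031), (59.9034423828125, 45.838134765625), 4.888254165649414)
[538.9 134.8 120. ]
[592.2 -42.3 120. ]
```

View pics/c3.png

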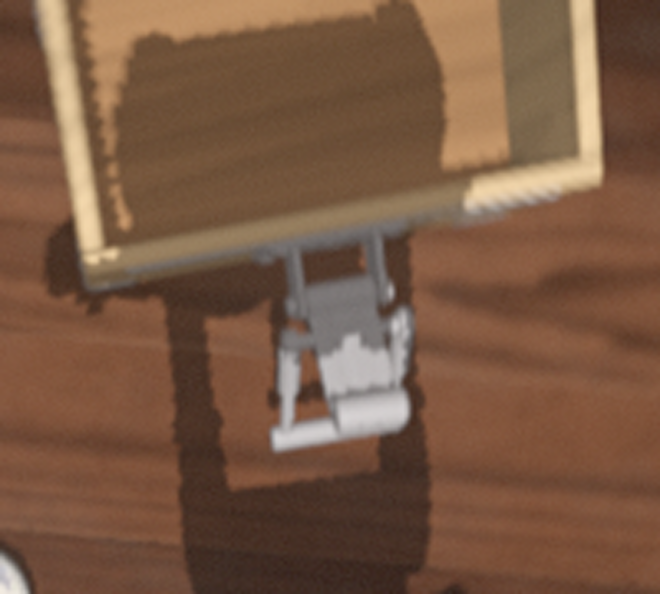

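The crop shows the lever with its bead at (375,412) and the bail bar just outside and below it, legs either side. I'll retake the picture with the arm settled, to check the 8 mm disagreement between cameras.

```bash
cat > meas.py <<'E'
from h import *
import json
np.set_printoptions(precision=1,suppress=True)
imaging.snapshot('side')
w=imaging.camera_params('wrist'); im=imaging.snapshot('wrist')[:,:,::-1].copy(); cv2.imwrite('pics/w3.png',im)
json.dump({k:np.array(v).tolist() for k,v in w.items()},open('w3.json','w'))
w0=json.load(open('w2.json')); print(w['t']-np.array(w0['t']), np.abs(w['R']-np.array(w0['R'])).max(), ctrl.get_obs()['position'])
hsv=cv2.cvtColor(im,cv2.COLOR_BGR2HSV)
m=cv2.inRange(hsv,(105,100,50),(125,255,255)); m[:,:170]=0;m[:,260:]=0;m[180:]=0
c=max(cv2.findContours(m,0,1)[0],key=cv2.contourArea)
r=cv2.minAreaRect(np.array([onz('wrist',x[0].astype(float),52,w)[:2] for x in c],np.float32)); print('box',r)
old=cv2.imread('pics/w2.png'); print('shift',cv2.phaseCorrelate(np.float32(old[:180,:,1]),np.float32(im[:180,:,1])))
# tin centre on z=20 in scene vs wrist: check calibration
print('tin',onz('wrist',(286,182),20,w),onz('scene',(340,265.5),20), 'soap', onz('wrist',(204,50),30,w), onz('scene',(250,255),30))
# box top edges in the scene by mask
s=cv2.imread('pics/scene0.png'); h=cv2.cvtColor(s,cv2.COLOR_BGR2HSV); m=cv2.inRange(h,(105,120,110),(125,255,255)); m[:255]=0;m[290:]=0;m[:,:265]=0;m[:,315:]=0
c=max(cv2.findContours(m,0,1)[0],key=cv2.contourArea); print(cv2.approxPolyDP(c,2,True)[:,0].tolist())
b=np.array([[460.6,284.6,52]]);
for X in [(460.6,284.6,52),(458.5,292.8,52)]: print(proj('scene',X),proj('wrist',X,w),proj('side',X))
E
python3 meas.py
```

```text
[-4.9  3.   4.1] 0.01039067244493834 [459.9 128.1 374.4]
box ((463.6936950683594, 290.608642578125), (61.90314865112305, 46.10111618041992), 6.99315071105957)
shift ((0.06805330746340132, -0.8323620814463055), 0.39438120325406395)
tin [397.5 181.1  20. ] [399.5 179.8  20. ] soap [581.6 307.1  30. ] [584.  305.9  30. ]
[[276, 267], [296, 280], [303, 271], [303, 268], [287, 260]]
[291.8 266.9] [214.9 138.8] [299.  239.9]
[289.9 269.2] [209.3 139.8] [298.2 241.4]
```

```bash
python3 - <<'E'
from h import *
import json
np.set_printoptions(precision=1,suppress=True)
w=json.load(open('w3.json')); g=lambda x,y:(295+x/3.3,y/3.3-.8)
A=onz('wrist',g(92,287),120,w);B=onz('wrist',g(601,183),120,w); print(A,B,np.linalg.norm(A-B),np.degrees(np.arctan2(A[1]-B[1],A[0]-B[0])))
# bead and bar: two views (wrist+scene/side)
def tri(obs):
    M=[];v=[]
    for n,uv,p in obs:
        c,d=ray(n,uv,p); K=np.eye(3)-np.outer(d,d); M.append(K);v.append(K@c)
    return np.linalg.solve(sum(M),sum(v))
S=lambda x,y:(235+x/3.2,115+y/3.2); D=lambda x,y:(215+(x-384)/3.2,120+y/3.2)
print('bead',tri([('wrist',g(375,412),w),('scene',S(345,232),None),('side',D(735,183),None)]))
print('bar left end',tri([('wrist',g(272,440),w),('scene',S(345,305),None),('side',D(738,255),None)]))
E
```

```text
[543.7 134.9 120. ] [594.5 -42.9 120. ] 184.8567876156208 105.9653359572927
bead [509.5  28.6 129.1]
bar left end [491.9  53.7  72.4]
```

```bash
python3 -m pendant '0 0 -.02 .004 -.0405 0 1;0 0 0 .004 -.0405 0 1;0 0 0 .004 -.0405 0 1;0 0 0 .004 -.0405 0 1;0 0 0 0 0 .04 1;0 0 0 0 0 .04 1;0 0 0 0 0 .04 1;0 0 0 0 0 .04 1;0 0 0 0 0 .02 1;0 0 0 0 0 0 1'
python3 - <<'E'
from h import *
im=imaging.snapshot('scene'); cv2.imwrite('pics/s3.png',im[:,:,::-1])
np.set_printoptions(precision=2,suppress=True)
o=ctrl.get_obs(); print(o['position'],o['joint_positions'],o['effort'])
w=imaging.camera_params('wrist'); im=imaging.snapshot('wrist')[:,:,::-1].copy(); cv2.imwrite('pics/w4.png',im)
hsv=cv2.cvtColor(im,cv2.COLOR_BGR2HSV); m=cv2.inRange(hsv,(105,100,50),(125,255,255))
for c in cv2.findContours(m,0,1)[0]:
    if cv2.contourArea(c)>400: print('blue',cv2.minAreaRect(np.array([onz('wrist',x[0].astype(float),52,w)[:2] for x in c],np.float32)),cv2.boundingRect(c))
E
```

```text
time: 4.15
position: [460.5, 290.9, 194.6]
ee_rot: [0.0, 0.999, 0.052, -0.0]
ft_force: [0.2, -0.7, -0.2]
opening: 85.6
grasp_force: 0.0
[461.36 291.43 196.05] [0.52 0.02 1.88 0.   1.24 1.99] [ -0.02 -36.14 -35.08  -0.     0.02  -0.01]
blue ((322.0814514160156, 368.77764892578125), (50.719417572021484, 105.27473449707031), 75.64569854736328) (202, 252, 62, 78)
blue ((363.6405944824219, 15.615371704101562), (126.13923645019531, 110.11145782470703), 37.49930191040039) (501, 236, 139, 89)
blue ((464.4630126953125, 291.6325378417969), (63.992244720458984, 44.371856689453125), 6.967615604400635) (299, 138, 48, 67)
```

```bash
python3 -m pendant '0 0 0 .003 0 .04 1;0 0 0 0 0 .04 1;0 0 0 0 0 .04 1;0 0 0 0 0 .04 1;0 0 0 0 0 .024 1;0 0 0 0 0 0 .3;0 0 0 0 0 0 .3;0 0 0 0 0 0 .3;0 0 0 0 0 0 .3;0 0 0 0 0 0 .3' 30
python3 -c "
from h import *
imaging.snapshot('side');o=ctrl.get_obs();print(o['position'],o['opening'],o['grasp_force'],o['effort'][0])"
```

```text
time: 5.5
position: [467.0, 292.5, 15.1]
ee_rot: [-0.001, 0.999, 0.052, 0.003]
ft_force: [-0.8, -3.8, 10.8]
opening: 25.9
grasp_force: 5.3
[466.94995596 292.47785708  15.06557541] 25.798457682408205 5.279120405903086 1.5400299802422523
```

```bash
python3 -c "
from h import *
im=imaging.snapshot('wrist')[:,:,::-1]; s=imaging.snapshot('scene')[:,:,::-1]
cv2.imwrite('pics/m1.png',np.hstack([cv2.resize(im[60:400,140:500],(400,378)),cv2.resize(s[200:380,180:370],(400,378),interpolation=2)]))"
```

```text
(no output)
```

View pics/m1.png

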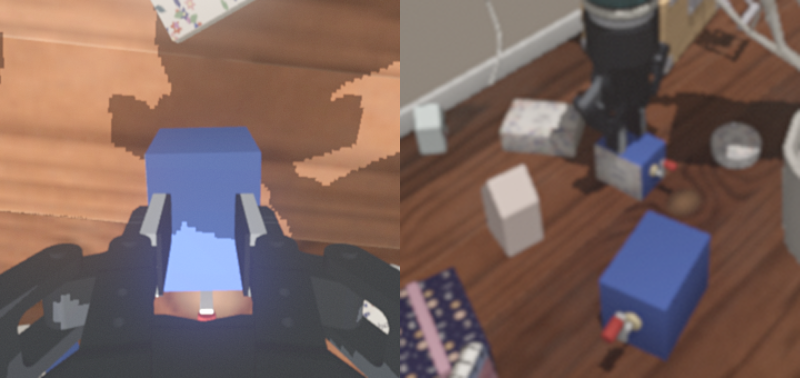

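The picture shows the fingertips at about (155,215) and (250,215), drawn over the box's top. That doesn't fit with an opening of 26 mm, so I'll check against projections.

```bash
python3 - <<'E'
from h import *
np.set_printoptions(precision=1,suppress=True)
w=imaging.camera_params('wrist');o=ctrl.get_obs()
R=Ro.from_quat(np.roll(o['ee_rot'],-1)).as_matrix();p=o['position']
print('cam in tool',R.T@(-np.array(w['R']).T@w['t']-p), R.T@np.array(w['R'])[2])
S=lambda X:(proj('wrist',X,w)-[140,60])*1.111
for y in (-13,13,-23,23):
    for z in (0,-20,-40): print(y,z,S(p+R@[0,y,z]),S(p+R@[11,y,z]))
for c in [(31,23),(31,-23),(-31,23),(-31,-23)]:
    for z in (52,0): print('box',c,z,S([464.5+c[0]*.992-c[1]*.12,291.6+c[0]*.12+c[1]*.992,z]))
E
```

```text
cam in tool [  66.1   -0.3 -179. ] [-0.3 -0.   1. ]
-13 0 [177.3 185.1] [176.9 164.1]
-13 -20 [174.4 200.5] [173.9 177.4]
-13 -40 [170.8 219.9] [170.2 194.1]
13 0 [229.1 185.1] [229.6 164.2]
13 -20 [232.1 200.6] [232.6 177.4]
13 -40 [235.9 220. ] [236.5 194.2]
-23 0 [157.3 185.1] [156.7 164.1]
-23 -20 [152.2 200.5] [151.4 177.4]
-23 -40 [145.7 219.9] [144.7 194.1]
23 0 [249.1 185.2] [249.8 164.2]
23 -20 [254.3 200.6] [255.2 177.5]
23 -40 [260.9 220. ] [262.  194.2]
box (31, 23) 52 [144.4 149.4]
box (31, 23) 0 [159.4 124.4]
box (31, -23) 52 [262.7 147.5]
box (31, -23) 0 [247.6 123.1]
box (-31, 23) 52 [152.3 288.9]
box (-31, 23) 0 [164.4 232.9]
box (-31, -23) 52 [259.3 287.5]
box (-31, -23) 0 [246.1 231.7]
```

```bash
python3 -m pendant '0 0 0 0 0 -.005 .5;0 0 0 0 0 0 .8;0 0 0 0 0 0 1;0 0 0 0 0 0 1;0 0 0 0 0 0 1;0 0 0 0 0 0 1;0 0 0 0 0 0 .75;0 0 0 0 0 0 .7;0 0 0 0 0 0 .65;0 0 0 0 0 0 .65' 30
python3 - <<'E'
from h import *
np.set_printoptions(precision=1,suppress=True)
o=ctrl.get_obs();print(o['position'],o['opening'],o['grasp_force'])
w=imaging.camera_params('wrist');im=imaging.snapshot('wrist')[:,:,::-1].copy();cv2.imwrite('pics/w5.png',im)
hsv=cv2.cvtColor(im,cv2.COLOR_BGR2HSV); m=cv2.inRange(hsv,(100,90,40),(125,255,255)); m[:,:230]=0;m[:,420:]=0
c=max(cv2.findContours(m,0,1)[0],key=cv2.contourArea); print(cv2.minAreaRect(np.array([onz('wrist',x[0].astype(float),52,w)[:2] for x in c],np.float32)),cv2.boundingRect(c))
E
```

```text
time: 6.9
position: [463.3, 291.4, 15.5]
ee_rot: [-0.0, 0.999, 0.051, 0.0]
ft_force: [0.6, -0.4, -0.1]
opening: 55.9
grasp_force: 0.0
[463.3 291.4  15.5] 55.8601215460955 0.0
((467.88238525390625, 292.2190856933594), (70.10625457763672, 44.94215774536133), 7.200507640838623) (270, 168, 104, 147)
```

```bash
python3 -m pendant '0 0 0 0 0 0 .6;0 0 0 0 0 0 .57;0 0 0 0 0 0 .55;0 0 0 0 0 0 .54;0 0 0 0 0 0 .53;0 0 0 0 0 0 .52;0 0 0 0 0 0 .51;0 0 0 0 0 0 .5;0 0 0 0 0 0 .5;0 0 0 0 0 0 .5' 30
python3 -m pendant '0 0 0 0 0 0 .48;0 0 0 0 0 0 .46;0 0 0 0 0 0 .44;0 0 0 0 0 0 .44;0 0 0 0 0 0 .44;0 0 0 0 0 -.01 .44;0 0 0 0 0 -.01 .44;0 0 0 0 0 -.01 .44;0 0 0 0 0 -.01 .44;0 0 0 0 0 0 .44' 30
python3 - <<'E'
from h import *
im=imaging.snapshot('wrist')[:,:,::-1]; s=imaging.snapshot('side')[:,:,::-1]
cv2.imwrite('pics/m2.png',np.hstack([cv2.resize(im[60:400,140:500],(400,378)),cv2.resize(s[180:300,240:367],(400,378),interpolation=2)]))
E
```

```text
time: 8.2
position: [463.3, 291.4, 15.5]
ee_rot: [-0.0, 0.999, 0.051, -0.0]
ft_force: [0.1, -0.0, 0.1]
opening: 42.8
grasp_force: 0.0
time: 9.45
position: [464.3, 292.0, 57.0]
ee_rot: [-0.001, 0.999, 0.051, 0.001]
ft_force: [-0.7, 0.0, -0.0]
opening: 37.6
grasp_force: 0.0
```

```bash
python3 - <<'E'
from h import *
np.set_printoptions(precision=1,suppress=True)
o=ctrl.get_obs();print(o['position'],o['opening'],o['grasp_force'],o['ft_force'])
s=imaging.snapshot('scene')[:,:,::-1].copy(); cv2.imwrite('pics/s5.png',s)
d=imaging.snapshot('side')[:,:,::-1].copy(); cv2.imwrite('pics/d5.png',d)
im=imaging.snapshot('wrist')[:,:,::-1].copy();cv2.imwrite('pics/w6.png',im)
for nm,a,box in (('scene0',cv2.imread('pics/scene0.png'),(255,300,262,320)),('scene now',s,(240,310,262,330)),('side0',cv2.imread('pics/side0.png'),(230,270,275,320)),('side now',d,(215,280,265,325))):
    h=cv2.cvtColor(a,cv2.COLOR_BGR2HSV); m=cv2.inRange(h,(105,100,50),(125,255,255)); k=np.zeros_like(m); k[box[0]:box[1],box[2]:box[3]]=255; m&=k
    c=max(cv2.findContours(m,0,1)[0],key=cv2.contourArea); print(nm,cv2.boundingRect(c),cv2.contourArea(c),cv2.approxPolyDP(c,2,True)[:,0].tolist())
h=cv2.cvtColor(im,cv2.COLOR_BGR2HSV); m=cv2.inRange(h,(100,90,40),(125,255,255))
for c in cv2.findContours(m,0,1)[0]:
    if cv2.contourArea(c)>600: print('w',cv2.boundingRect(c),cv2.contourArea(c))
E
```

```text
[463.3 291.4  55.7] 37.4350837151565 0.0 [-0.2  0.5  0.4]
scene0 (275, 259, 30, 33) 356.0 [[284, 259], [275, 268], [295, 279], [296, 291], [301, 285], [297, 284], [297, 279], [304, 273], [304, 268]]
scene now (276, 261, 30, 31) 329.5 [[280, 263], [276, 268], [295, 279], [296, 291], [301, 286], [296, 282], [304, 274], [305, 269], [289, 261]]
side0 (285, 237, 27, 12) 168.0 [[285, 241], [308, 248], [311, 244], [310, 239], [289, 237]]
side now (313, 254, 12, 26) 206.0 [[324, 254], [321, 254], [317, 261], [313, 279], [324, 279]]
w (160, 353, 46, 47) 640.5
w (592, 329, 48, 52) 1222.0
w (280, 157, 83, 117) 8812.0
```

```bash
python3 -m pendant '0 0 0 0 0 0 .8;0 0 0 0 0 0 .8;0 0 0 0 0 0.02 .8;0 0 0 0 0 .021 .8;0 0 0 0 0 0 0;0 0 0 0 0 0 0;0 0 0 0 0 0 0;0 0 0 0 0 0 0;0 0 0 0 0 0 0;0 0 0 0 0 0 0' 30
python3 -c "
from h import *
imaging.snapshot('side');imaging.snapshot('side');o=ctrl.get_obs();print(o['position'],o['opening'],o['grasp_force'],o['ft_force'])
im=imaging.snapshot('wrist')[:,:,::-1];s=imaging.snapshot('side')[:,:,::-1]; cv2.imwrite('pics/w7.png',im);cv2.imwrite('pics/d7.png',s)"
```

```text
time: 10.95
position: [463.9, 291.7, 15.3]
ee_rot: [-0.0, 0.999, 0.051, 0.001]
ft_force: [-0.1, -0.1, 3.8]
opening: -0.1
grasp_force: 2.1
[463.83925135 291.69609305  15.25197653] -0.04018141423687436 2.725590392947197 [-0.34985574 -0.91077208  5.58924227]
```

The numbers only fit if the fingers stood on top of the box (box top at z 52, reported TCP z 15). So the real fingertips sit about 37 mm behind the reported TCP, and the tip pixels agree. I'll open, go 40 mm lower, and grip.

```bash
python3 -m pendant '0 0 0 0 0 -.03 1;0 0 0 0 0 0 1;0 0 0 0 0 0 1;0 0 0 0 0 0 1;0 0 0 0 0 0.02 1;0 0 0 0 0 .02 1;0 0 0 0 0 .015 1;0 0 0 0 0 .011 1;0 0 0 0 0 0 1;0 0 0 0 0 0 .8' 30
python3 -m pendant '0 0 0 0 0 0 .3;0 0 0 0 0 0 .3;0 0 0 0 0 0 .3;0 0 0 0 0 0 .3;0 0 0 0 0 0 .3;0 0 0 0 0 0 .3;0 0 0 0 0 0 .3;0 0 0 0 0 0 .3;0 0 0 0 0 0 .3;0 0 0 0 0 0 .3' 30
```

```text
time: 12.4
position: [463.8, 291.6, -21.0]
ee_rot: [-0.0, 0.999, 0.051, 0.0]
ft_force: [0.3, -0.1, 0.3]
opening: 69.6
grasp_force: 0.0
time: 13.65
position: [464.1, 291.8, -20.6]
ee_rot: [-0.0, 0.999, 0.051, 0.001]
ft_force: [-0.6, -0.8, 6.1]
opening: 45.8
grasp_force: 31.9
```

```bash
python3 -m pendant '0 0 0 0 0 -.04 .3;0 0 0 0 0 -.045 .3;0 0 0 0 0 -.045 .3;0 0 0 0 0 -.045 .3;0 0 -.173 0 0 0 .3;0 0 -.173 0 0 0 .3;0 0 -.173 0 0 0 .3;0 0 -.173 0 0 0 .3;0 0 -.173 0 0 0 .3;0 0 -.173 0 0 0 .3' 40
python3 -m pendant '0 0 -.173 0 0 0 .3;0 0 -.173 0 0 0 .3;0 0 -.173 0 0 0 .3;0 0 -.173 0 0 0 .3;0 0 0 -.0425 .016 0 .3;0 0 0 -.0425 .016 0 .3;0 0 0 -.0425 .016 0 .3;0 0 0 -.0425 .016 0 .3;0 0 0 -.0425 .016 0 .3;0 0 0 -.0425 .016 0 .3'
python3 - <<'E'
from h import *
import json
imaging.snapshot('side')
np.set_printoptions(precision=1,suppress=True)
o=ctrl.get_obs();print(o['position'],o['ee_rot'],o['opening'],o['grasp_force'],o['ft_force'],o['joint_positions'])
w=imaging.camera_params('wrist'); im=imaging.snapshot('wrist')[:,:,::-1]; cv2.imwrite('pics/w8.png',im); json.dump({k:np.array(v).tolist() for k,v in w.items()},open('w8.json','w'))
O=np.array([632,62.]);X=np.array([.966,.259]);Y=np.array([-.259,.966])
for tx,ty in [(-62,95),(-62,-95),(62,95),(62,-95),(-54,87),(54,87),(54,-87),(-54,-87)]: print((tx,ty),proj('wrist',np.r_[O+tx*X+ty*Y,120],w))
E
```

```text
time: 14.9
position: [462.1, 290.8, 152.0]
ee_rot: [-0.0, 0.84, 0.542, -0.001]
ft_force: [-0.8, -0.4, -2.4]
opening: 45.1
grasp_force: 43.1
time: 16.15
position: [621.6, 68.7, 151.9]
ee_rot: [-0.001, 0.609, 0.793, -0.001]
ft_force: [0.4, -0.3, -2.5]
opening: 45.6
grasp_force: 43.3
[625.   63.5 152. ] [ 0.   0.6  0.8 -0. ] 45.17629455379099 43.18924963474274 [ 3.9 -3.7 -2. ] [ 0.1  0.2  1.8 -0.   1.2 -0.2]
(-62, 95) [224.2  56.5]
(-62, -95) [244.4 338.2]
(62, 95) [439.3  56.2]
(62, -95) [416. 338.]
(-54, 87) [239.   71.2]
(54, 87) [424.3  71. ]
(54, -87) [405.6 328.5]
(-54, -87) [254.9 328.6]
```

```bash
python3 - <<'E'
import cv2,numpy as np
im=cv2.imread('pics/w8.png').astype(int)
for r in (95,120): 
    print(r,'L',[tuple(im[r-1:r+2,c:c+3].mean((0,1)).astype(int)) for c in range(205,275,4)])
    print(r,'R',[tuple(im[r-1:r+2,c:c+3].mean((0,1)).astype(int)) for c in range(395,455,4)])
print('top',[tuple(im[r:r+3,300:330].mean((0,1)).astype(int)) for r in range(36,96,4)])
E
```

```text
95 L [(np.int64(60), np.int64(84), np.int64(129)), (np.int64(61), np.int64(86), np.int64(129)), (np.int64(63), np.int64(88), np.int64(132)), (np.int64(63), np.int64(88), np.int64(132)), (np.int64(61), np.int64(87), np.int64(132)), (np.int64(62), np.int64(89), np.int64(135)), (np.int64(64), np.int64(91), np.int64(136)), (np.int64(189), np.int64(205), np.int64(220)), (np.int64(178), np.int64(222), np.int64(250)), (np.int64(175), np.int64(218), np.int64(246)), (np.int64(129), np.int64(167), np.int64(195)), (np.int64(75), np.int64(101), np.int64(125)), (np.int64(72), np.int64(98), np.int64(122)), (np.int64(71), np.int64(96), np.int64(120)), (np.int64(71), np.int64(96), np.int64(120)), (np.int64(67), np.int64(93), np.int64(123)), (np.int64(61), np.int64(88), np.int64(121)), (np.int64(61), np.int64(87), np.int64(119))]
95 R [(np.int64(107), np.int64(148), np.int64(193)), (np.int64(109), np.int64(152), np.int64(198)), (np.int64(88), np.int64(117), np.int64(144)), (np.int64(86), np.int64(116), np.int64(142)), (np.int64(86), np.int64(115), np.int64(141)), (np.int64(86), np.int64(116), np.int6
[... 1952 characters left out ...]
64(245))]
top [(np.int64(67), np.int64(92), np.int64(134)), (np.int64(67), np.int64(93), np.int64(136)), (np.int64(69), np.int64(94), np.int64(137)), (np.int64(70), np.int64(95), np.int64(138)), (np.int64(81), np.int64(110), np.int64(149)), (np.int64(156), np.int64(198), np.int64(226)), (np.int64(159), np.int64(201), np.int64(229)), (np.int64(150), np.int64(191), np.int64(219)), (np.int64(83), np.int64(112), np.int64(137)), (np.int64(71), np.int64(96), np.int64(119)), (np.int64(67), np.int64(92), np.int64(121)), (np.int64(62), np.int64(89), np.int64(122)), (np.int64(62), np.int64(89), np.int64(122)), (np.int64(72), np.int64(103), np.int64(140)), (np.int64(108), np.int64(151), np.int64(196))]
```

```bash
python3 -m pendant '0 0 0 0 .004 0.02 .3;0 0 0 0 0 .025 .3;0 0 0 0 0 .025 .3;0 0 0 0 0 .02 .3;0 0 0 0 0 .015 .3;0 0 0 0 0 .008 .3;0 0 0 0 0 .006 .3;0 0 0 0 0 .003 .3;0 0 0 0 0 0 .3;0 0 0 0 0 0 .3'
python3 -c "
from h import *
im=imaging.snapshot('wrist')[:,:,::-1]; cv2.imwrite('pics/w9.png',im);o=ctrl.get_obs();print(o['position'],o['opening'],o['grasp_force'],o['ft_force'])"
```

```text
time: 17.5
position: [629.4, 71.4, 35.7]
ee_rot: [0.002, 0.609, 0.793, 0.002]
ft_force: [-1.6, 0.8, 7.1]
opening: 45.8
grasp_force: 45.4
[629.39473295  71.3537183   35.64524266] 45.34707664681417 45.350183338159695 [-0.59848047  1.47335009  7.66845431]
```

```bash
python3 -m pendant '0 0 0 0 0 -.003 .55;0 0 0 0 0 0 .6;0 0 0 0 0 0 .63;0 0 0 0 0 0 .63;0 0 0 0 0 -.01 .63;0 0 0 0 0 -.03 .63;0 0 0 0 0 -.04 .63;0 0 0 0 0 -.04 .63;0 0 0 0 0 -.04 .63;0 0 0 0 0 -.04 .63'
python3 - <<'E'
from h import *
np.set_printoptions(precision=1,suppress=True)
imaging.snapshot('side');imaging.snapshot('side')
w=imaging.camera_params('wrist');im=imaging.snapshot('wrist')[:,:,::-1].copy(); cv2.imwrite('pics/w10.png',im);o=ctrl.get_obs();print(o['position'],o['opening'],o['ft_force'])
h=cv2.cvtColor(im,cv2.COLOR_BGR2HSV); m=cv2.inRange(h,(100,90,30),(125,255,255))
for c in cv2.findContours(m,0,1)[0]:
    if cv2.contourArea(c)>600: print(cv2.boundingRect(c),cv2.contourArea(c),cv2.minAreaRect(np.array([onz('wrist',x[0].astype(float),102,w)[:2] for x in c],np.float32)))
O=np.array([634.8,62.7]);X=np.array([.966,.259]);Y=np.array([-.259,.966])
for r in (95,120):
  g=im[r-1:r+2,:,2].astype(float).mean(0); d=np.diff(g); 
  print(r,[(i,int(d[i-1:i+2].sum())) for i in range(1,638) if abs(d[i])>25][:30])
for tx,ty in [(-62,95),(-62,-95),(-54,87),(54,87),(62,95)]: print((tx,ty),proj('wrist',np.r_[O+tx*X+ty*Y,120],w))
E
```

```text
time: 18.8
position: [624.8, 70.8, 235.4]
ee_rot: [-0.001, 0.609, 0.793, -0.001]
ft_force: [0.4, 0.1, 0.1]
opening: 54.0
grasp_force: 0.0
[627.3  71.  237.9] 54.184738428115054 [-0.1  0.8 -0.3]
(299, 143, 47, 36) 1372.5 ((626.7500610351562, 84.75800323486328), (43.658050537109375, 33.15705871582031), 14.991495132446289)
(0, 104, 134, 103) 8825.5 ((394.3983459472656, 33.206668853759766), (98.39083862304688, 82.87323760986328), 37.074920654296875)
95 [(43, 58), (251, 89), (252, 98), (260, -101), (261, -105), (388, 85), (389, 97), (397, -109), (398, -68), (400, 98), (401, 87), (455, 67), (456, 66), (584, -95), (585, -100), (628, 57)]
120 [(251, 74), (252, 80), (261, -93), (262, -107), (263, -81), (284, 66), (285, 76), (375, -54), (387, 88), (388, 92), (396, -105), (398, 76), (399, 104), (424, -66), (425, -75), (453, 80), (454, 78), (457, -52), (459, 47), (577, -86), (578, -76), (606, 61), (611, -72), (612, -77)]
(-62, 95) [250.3  79. ]
(-62, -95) [260.8 284. ]
(-54, 87) [260.3  89. ]
(54, 87) [388.9  89.2]
(62, 95) [399.   79.1]
```

```bash
python3 -m pendant '0 0 .1745 0 0 -.02 1;0 0 .1745 0 0 -.02 1;0 0 .1745 0 0 0 1;0 0 .1745 0 0 0 1;0 0 .1745 0 0 0 1;0 0 .1745 0 0 0 1;0 0 .1745 0 0 0 1;0 0 .1745 0 0 0 1;0 0 .1745 0 0 0 1;0 0 0 0 0 0 1'
python3 - <<'E'
from h import *
import json
np.set_printoptions(precision=1,suppress=True)
for i in range(3): imaging.snapshot('side')
w=imaging.camera_params('wrist');im=imaging.snapshot('wrist')[:,:,::-1].copy(); cv2.imwrite('pics/w11.png',im);o=ctrl.get_obs();print(o['position'],o['ee_rot'])
json.dump({k:np.array(v).tolist() for k,v in w.items()},open('w11.json','w'))
O=np.array([634.8,62.7]);X=np.array([.966,.259]);Y=np.array([-.259,.966])
P=lambda tx,ty,z: proj('wrist',np.r_[O+tx*X+ty*Y,z],w)
for th in (1.4,1.45,1.5):
    f=lambda x,z:(62+x*np.cos(th)+z*np.sin(th),120-x*np.sin(th)+z*np.cos(th))
    k=f(-145,16);a=f(-124,0);b=f(-124,65); print(th,k,'keeper',P(k[0],0,k[1]),'rimL/R',P(a[0],95,a[1]),P(a[0],-95,a[1]),'topL/R',P(b[0],95,b[1]),P(b[0],-95,b[1]))
E
```

```text
time: 20.2
position: [624.6, 70.8, 272.3]
ee_rot: [-0.0, 0.991, 0.132, -0.002]
ft_force: [0.6, 0.5, -0.1]
opening: 85.3
grasp_force: 0.0
[625.5  70.9 273.7] [-0.   1.   0.1 -0. ]
1.4 (np.float64(53.12195995928042), np.float64(265.60968513473057)) keeper [342.5 115.5] rimL/R [183.9 134.1] [496.  135.3] topL/R [163.3  13.3] [522.8  14.6]
1.45 (np.float64(60.41050629833325), np.float64(265.8714280103282)) keeper [342.8 101.3] rimL/R [182.3 123.9] [498.1 125.1] topL/R [163.8   0.6] [522.2   2. ]
1.5 (np.float64(67.70302554384794), np.float64(265.76856828427117)) keeper [343.1  86.8] rimL/R [180.8 113.4] [500.  114.6] topL/R [164.6 -11.5] [521.3 -10.1]
```

View pics/w11.png

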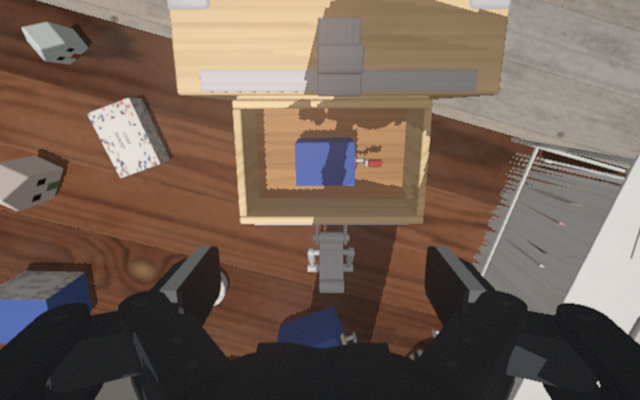

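The last view shows the music box standing in the trunk at (325,162). The lid's rim edge is near row 95, the keeper near columns 318–362, and the lever at (332,260). I'll check this against the trunk rim and solve for the lid angle.

```bash
cat >> h.py <<'E'
O=np.array([634.8,62.7]);X=np.array([.966,.259]);Y=np.array([-.259,.966])
def W(tx,ty,z): return np.r_[O+tx*X+ty*Y,z]
def T(p): d=np.array(p[:2])-O; return np.round([d@X,d@Y,p[2]],1)
def lidf(x,z,th): return (62+x*np.cos(th)+z*np.sin(th),120-x*np.sin(th)+z*np.cos(th))
E
python3 - <<'E'
from h import *
import json
np.set_printoptions(precision=1,suppress=True)
w=json.load(open('w11.json')); im=cv2.imread('pics/w11.png').astype(float)
P=lambda tx,ty,z: proj('wrist',W(tx,ty,z),w)
for a in [(-62,95,120),(-62,-95,120),(-54,87,120),(54,87,120),(54,-87,120)]: print(a,P(*a))
for c in (280,300,380,400):
    g=im[:,c-1:c+2,2].mean(1); d=np.diff(g); print(c,[(i,int(d[i])) for i in range(60,240) if abs(d[i])>18])
for th in (1.5,1.55,1.6):
    a=lidf(-124,0,th);k=lidf(-145,16,th); print(th,P(a[0],95,a[1]),'kp',P(k[0],12,k[1]),P(k[0],-12,k[1]),k)
g=im[20:26,300:380,:].mean((0,2)); print('row23',g.astype(int)[::3]); g=im[50:56,300:380,:].mean((0,2)); print('row53',g.astype(int)[::3])
g=im[:100,325:350].mean((1,2)); print('col',g.astype(int)[::3])
E
```

```text
(-62, 95, 120) [240.5 224.6]
(-62, -95, 120) [424.4 225.2]
(-54, 87, 120) [247.9 217.3]
(54, 87, 120) [241.8 108.8]
(54, -87, 120) [425.9 109.5]
280 [(95, 23), (98, -29), (100, 31), (106, -20), (107, -26), (187, -20), (188, -49), (189, -20), (215, 33), (216, 41), (217, 25), (223, -26), (224, -53), (225, -24)]
300 [(95, 24), (97, -21), (98, -47), (99, -30), (118, 32), (119, 28), (133, -20), (137, -26), (138, -29), (184, 28), (185, 47), (186, 23), (188, -50), (189, -22), (215, 33), (216, 41), (217, 26), (223, -26), (224, -56), (225, -24)]
380 [(126, 18), (127, 32), (144, -20), (145, -27), (150, 21), (151, 19), (182, -23), (183, -41), (223, -19), (224, -29)]
400 [(123, 29), (124, 19), (185, -19), (186, -43)]
1.5 [180.8 113.4] kp [320.1  86.7] [366.1  86.9] (np.float64(67.70302554384794), np.float64(265.76856828427117))
1.55 [179.5 102.6] kp [320.1  72. ] [366.5  72.2] (np.float64(74.98129019558131), np.float64(265.3013630523063))
1.6 [178.4  91.6] kp [320.1  57.2] [366.8  57.4] (np.float64(82.22710838235096), np.float64(264.4709800841976))
row23 [191 191 191 194 197 198 133 133 135 132 134 133 132 132 133 132 132 130
 126 129 117 117 118 118 117 117 117]
row53 [205 205 204 201 126 129 125 137 136 136 134 134 134 133 132 132 131 131
 130 129 129 116 122 120 121 120 120]
col [147 135 131 119 120 122 128 132 132 132 131 131 131 131 130 125 133 133
 134 131 129 128 129 127 110 126 128 126 126 127 124 122 133 125]
```

```bash
python3 - <<'E'
from h import *
for uv in [(170,270),(205,250.5),(240,231.7)]: p=onz('scene',uv,0); print(p,T(p))
E
```

```text
[716.65059622 450.33622948   0.        ] [179.5 353.3   0. ]
[713.38099568 351.36056091   0.        ] [150.7 258.5   0. ]
[707.1428952  239.80895043   0.        ] [115.8 152.4   0. ]
```

```bash
python3 -m pendant '0 0 0 .0285 .0034 0 1;0 0 0 .0285 .0034 0 1;0 0 0 .0285 .0035 0 1;0 0 0 0 0 .03 1;0 0 0 0 0 .03 1;0 0 0 0 0 0 .6;0 0 0 0 0 0 .4;0 0 0 0 0 0 .15;0 0 0 0 0 0 .15;0 0 0 0 0 0 .15' 40
python3 -c "
from h import *
imaging.snapshot('side');imaging.snapshot('side');o=ctrl.get_obs();print(T(o['position']),o['opening'],o['grasp_force'],o['ft_force'],o['joint_positions'])"
```

```text
time: 21.65
position: [712.0, 85.0, 217.2]
ee_rot: [-0.001, 0.991, 0.131, 0.002]
ft_force: [-0.8, 5.9, 5.6]
opening: 22.6
grasp_force: 40.4
[ 80.3   1.5 217.2] 22.882280637543662 40.43434001505375 [-1.61307229  4.29239927  5.4869623 ] [0.08276352 0.32866089 1.4799094  0.0023942  1.32948294 1.39006048]
```

```bash
python3 -m pendant '0 0 0 -.0145 0 -.001 .15;0 0 0 -.0146 0 .0005 .15;0 0 0 -.0145 0 .002 .15;0 0 0 -.0142 0 .0034 .15;0 0 0 -.0138 0 .0048 .15;0 0 0 -.0132 0 .0062 .15;0 0 0 -.0125 0 .0075 .15;0 0 0 -.0117 0 .0087 .15;0 0 0 -.0108 0 .0098 .15;0 0 0 -.0098 0 .0108 .15'
python3 -c "
from h import *
o=ctrl.get_obs();print(T(o['position']),o['opening'],o['grasp_force'],o['ft_force'],o['wrist_torque'])"
```

```text
time: 23.0
position: [586.5, 50.8, 165.9]
ee_rot: [-0.001, 0.991, 0.131, 0.002]
ft_force: [-6.7, 3.6, 11.9]
opening: 22.8
grasp_force: 47.5
[-49.7   1.  165.9] 22.808100981420743 47.45996693149209 [-6.7058676   3.6338392  11.90332757] [0.92878245 0.59823085 0.08499967]
```

```bash
python3 -m pendant '0 0 0 -.0087 0 .0117 .15;0 0 0 -.0074 0 .0126 .15;0 0 0 -.0062 0 .0132 .15;0 0 0 -.0048 0 .0138 .15;0 0 0 -.0034 0 .0142 .15;0 0 0 -.0016 0 .0108 .15;0 0 0 0 0 .002 .15;0 0 0 0 0 .002 .15;0 0 0 0 0 0 .15;0 0 0 0 0 0 .15'
python3 -c "
from h import *
o=ctrl.get_obs();print(T(o['position']),o['opening'],o['grasp_force'],o['ft_force'],o['wrist_torque'])"
```

```text
time: 24.25
position: [552.0, 41.6, 81.2]
ee_rot: [-0.001, 0.991, 0.131, -0.003]
ft_force: [-8.9, 2.6, 3.0]
opening: 23.0
grasp_force: 54.1
[-85.4   1.   81.2] 22.970698012128107 54.109674878418446 [-8.86033726  2.60009324  3.04532406] [0.5691444  0.84295939 0.05173727]
```

```bash
python3 -m pendant '0 0 0 0 0 0 1;0 0 0 0 0 0 1;0 0 0 0 0 0 1;0 0 0 0 0 -.045 1;0 0 0 0 0 -.045 1;0 0 0 .0225 0 0 0;0 0 0 .0225 0 0 0;0 0 0 0 0 0 0;0 0 0 0 0 0 0;0 0 0 0 0 0 0'
python3 -c "
from h import *
o=ctrl.get_obs();print(T(o['position']),o['opening'],o['ft_force'])"
python3 -m pendant '0 0 0 0 0 .008 0;0 0 0 0 0 .005 0;0 0 0 0 0 .004 0;0 0 0 0 0 .003 0;0 0 0 0 0 .003 0;0 0 0 0 0 .002 0;0 0 0 0 0 .002 0;0 0 0 0 0 0 0;0 0 0 0 0 0 0;0 0 0 0 0 0 0'
python3 -c "
from h import *
o=ctrl.get_obs();print(T(o['position']),o['opening'],o['ft_force'])
s=imaging.snapshot('scene')[:,:,::-1];d=imaging.snapshot('side')[:,:,::-1];cv2.imwrite('pics/s20.png',s);cv2.imwrite('pics/d20.png',d)"
```

```text
time: 25.5
position: [597.6, 52.7, 171.1]
ee_rot: [0.0, 0.991, 0.131, -0.0]
ft_force: [0.4, -0.4, -0.1]
opening: 0.2
grasp_force: 0.0
[-38.5  -0.  171.1] 0.17283285709034185 [ 0.40513794 -0.38075348 -0.10181555]
time: 26.75
position: [598.2, 52.8, 148.1]
ee_rot: [0.0, 0.991, 0.131, 0.0]
ft_force: [-9.7, -0.5, 16.6]
opening: -0.1
grasp_force: 8.4
[-3.790e+01 -1.000e-01  1.481e+02] -0.08708009483631761 [-9.74362549 -0.51992952 16.58603362]
```

```bash
python3 -m pendant '0 0 0 0 0 -.05 0;0 0 0 0 0 -.05 .5;0 0 0 -.047 0 0 1;0 0 0 -.047 0 0 1;0 0 0 -.047 0 0 1;0 .1222 0 0 0 0 1;0 .1222 0 0 0 0 1;0 .1222 0 0 0 0 1;0 .1222 0 0 0 0 1;0 .1222 0 0 0 0 1'
python3 -m pendant '0 0 0 -.0237 0 .034 1;0 0 0 -.0237 0 .034 1;0 0 0 -.0237 0 .034 1;0 0 0 0 0 .02 1;0 0 0 0 0 .02 1;0 0 0 0 0 0 1;0 0 0 0 0 0 1;0 0 0 0 0 0 1;0 0 0 0 0 0 1;0 0 0 0 0 0 1'
cat > st.py <<'E'
from h import *
np.set_printoptions(precision=2,suppress=True)
o=ctrl.get_obs(); R=Ro.from_quat(np.roll(o['ee_rot'],-1)).as_matrix(); B=np.c_[np.r_[X,0],np.r_[Y,0],[0,0,1]]
print(o['time'],'T',T(o['position']),'ztool',B.T@R[:,2],'ytool',B.T@R[:,1],'open',o['opening'],o['grasp_force'],'F',B.T@o['ft_force'],'j',o['joint_positions'])
E
python3 st.py; python3 - <<'E'
from h import *
import json
w=imaging.camera_params('wrist'); im=imaging.snapshot('wrist')[:,:,::-1]; cv2.imwrite('pics/w21.png',im); json.dump({k:np.array(v).tolist() for k,v in w.items()},open('w21.json','w'))
for nm,a in (('bead',(-128.5,0,128)),('barL',(-141.7,28,70.9)),('barR',(-141.7,-28,70.9)),('bhinge',(-99,0,107)),('keeper',(-83,0,136)),('lidfrontL',(-62,95,185))): print(nm,proj('wrist',W(*a),w))
E
```

```text
time: 28.1
position: [462.7, 16.3, 245.4]
ee_rot: [-0.039, 0.945, 0.125, 0.301]
ft_force: [-0.6, -0.3, -0.5]
opening: 85.6
grasp_force: 0.0
time: 29.35
position: [484.9, 22.2, 88.0]
ee_rot: [-0.039, 0.945, 0.125, 0.299]
ft_force: [-0.7, -0.4, -0.7]
opening: 85.3
grasp_force: 0.0
29.35 T [-155.3   -0.3   88. ] ztool [ 0.57 -0.   -0.82] ytool [ 0. -1.  0.] open 85.25601212999032 0.0 F [-0.74 -0.22 -0.72] j [-0.22 -0.38  2.56  0.61  0.48  0.62]
bead [322.3767588 149.5857393]
barL [276.9076984  212.12026238]
barR [367.78349425 212.19892702]
bhinge [322.41696703 120.09464381]
keeper [322.45835846  60.08157524]
lidfrontL [ 74.02013052 -75.94227403]
```

```bash
python3 - <<'E'
import cv2,numpy as np
im=cv2.imread('pics/w21.png'); h=cv2.cvtColor(im,cv2.COLOR_BGR2HSV)
m=((h[...,1]<45)&(h[...,2]>95)).astype(np.uint8)
for r in range(92,250,5): 
    s=m[r,200:460]; e=np.flatnonzero(np.diff(np.r_[0,s,0])); print(r,[(int(a)+200,int(b)+200) for a,b in zip(e[::2],e[1::2]) if b-a>2])
E
```

```text
92 [(281, 360)]
97 [(282, 360)]
102 [(283, 359)]
107 [(284, 358)]
112 [(276, 366)]
117 [(275, 366)]
122 [(275, 366)]
127 [(274, 289), (296, 346), (352, 367)]
132 [(275, 290), (293, 348), (352, 367)]
137 [(207, 235), (275, 290), (292, 349), (352, 366), (407, 435)]
142 [(210, 237), (275, 290), (292, 349), (351, 366), (405, 432)]
147 [(275, 349), (351, 366)]
152 [(276, 290), (292, 349), (351, 366)]
157 [(276, 291), (294, 348), (351, 365)]
162 [(277, 291), (351, 365)]
167 [(280, 288), (353, 363)]
172 [(280, 289), (353, 362)]
177 [(281, 289), (353, 362)]
182 [(281, 289), (352, 362)]
187 [(281, 289), (352, 362)]
192 [(281, 290), (352, 361)]
197 [(282, 290), (352, 361)]
202 [(276, 366)]
207 [(276, 367)]
212 [(276, 366)]
217 []
222 []
227 []
232 []
237 []
242 []
247 [(200, 211), (435, 449)]
```

```bash
python3 -m pendant '0 0 0 .0035 0 .025 1;0 0 0 0 0 .025 1;0 0 0 0 0 .017 1;0 0 0 0 0 .01 1;0 0 0 0 0 0 1;0 0 0 0 0 0 .8;0 0 0 0 0 0 .7;0 0 0 0 0 0 .5;0 0 0 0 0 0 .5;0 0 0 0 0 0 .5' 25
python3 st.py
```

```text
time: 30.65
position: [530.1, 35.0, 26.6]
ee_rot: [-0.04, 0.945, 0.125, 0.298]
ft_force: [-0.8, 3.5, 2.1]
opening: 54.9
grasp_force: 26.4
30.65 T [-108.3    0.4   26.6] ztool [ 0.57  0.   -0.82] ytool [ 0. -1. -0.] open 54.92609887269997 26.369943022727966 F [0.14 3.59 2.15] j [-0.15 -0.13  2.53  0.95  0.29  0.3 ]
```

```bash
python3 - <<'E'
import numpy as np
ps=np.linspace(.865,np.pi+.25,16); P=56*np.c_[-np.sin(ps),-np.cos(ps)]
x=np.array([.8192,.5736]);z=np.array([.5736,-.8192])
for d in np.diff(P,axis=0): print(f'{d@x/1000:.4f} {d@z/1000:.4f}')
E
```

```text
-0.0001 -0.0094
0.0015 -0.0093
0.0030 -0.0089
0.0045 -0.0083
0.0058 -0.0074
0.0070 -0.0063
0.0079 -0.0051
0.0087 -0.0037
0.0092 -0.0022
0.0094 -0.0006
0.0094 0.0010
0.0091 0.0025
0.0085 0.0040
0.0077 0.0054
0.0067 0.0066
```

```bash
python3 -m pendant '0 0 0 0 0 -.0094 .5;0 0 0 .0015 0 -.0093 .5;0 0 0 .003 0 -.0089 .5;0 0 0 .0045 0 -.0083 .5;0 0 0 .0058 0 -.0074 .5;0 0 0 .007 0 -.0063 .5;0 0 0 .0079 0 -.0051 .5;0 0 0 .0087 0 -.0037 .5;0 0 0 .0092 0 -.0022 .5;0 0 0 .0094 0 -.0006 .5'
python3 st.py
```

```text
time: 31.9
position: [539.6, 37.9, 107.9]
ee_rot: [-0.04, 0.946, 0.125, 0.297]
ft_force: [-8.6, 1.0, 5.6]
opening: 54.2
grasp_force: 24.3
31.9 T [-98.4   0.7 107.9] ztool [ 0.57  0.   -0.82] ytool [ 0. -1. -0.] open 54.17712698231511 24.293926656246185 F [-8.03  3.19  5.61] j [-0.14 -0.28  2.45  0.53  0.46  0.75]
```

```bash
python3 -m pendant '0 0 0 .0094 0 .001 .5;0 0 0 .0091 0 .0025 .5;0 0 0 .0085 0 .004 .5;0 0 0 .0077 0 .0054 .5;0 0 0 .0067 0 .0066 .5;0 0 0 0 0 0 .5;0 0 0 0 0 0 1;0 0 0 0 0 0 1;0 0 0 0 0 0 1;0 0 0 0 0 0 1'
python3 st.py; python3 - <<'E'
from h import *
import json
w=imaging.camera_params('wrist'); im=imaging.snapshot('wrist')[:,:,::-1].copy(); cv2.imwrite('pics/w22.png',im); json.dump({k:np.array(v).tolist() for k,v in w.items()},open('w22.json','w'))
for nm,a in (('bead',(-128.5,0,128)),('barL on lid',(-67,28,153)),('barL 3.39',(-85,28,161)),('barR on lid',(-67,-28,153)),('bhinge',(-99,0,107)),('keeper',(-83,0,136)),('lidtop',(-62,0,185))): print(nm,proj('wrist',W(*a),w))
h=cv2.cvtColor(im,cv2.COLOR_BGR2HSV)
m=((h[...,1]<45)&(h[...,2]>95)).astype(np.uint8)
for r in range(60,250,6): 
    s=m[r,200:460]; e=np.flatnonzero(np.diff(np.r_[0,s,0])); print(r,[(int(a)+200,int(b)+200) for a,b in zip(e[::2],e[1::2]) if b-a>2])
E
```

```text
time: 33.15
position: [584.7, 49.0, 116.7]
ee_rot: [-0.039, 0.946, 0.125, 0.298]
ft_force: [0.5, -0.2, -0.6]
opening: 85.4
grasp_force: 0.0
33.15 T [-51.9  -0.2 116.7] ztool [ 0.57 -0.   -0.82] ytool [ 0. -1.  0.] open 85.35224097121647 0.0 F [ 0.38 -0.33 -0.59] j [-0.09 -0.18  2.36  0.49  0.43  0.83]
bead [322.24509162 386.03994154]
barL on lid [258.7545115  238.48883824]
barL 3.39 [252.34637907 278.23541218]
barR on lid [385.89450109 238.56241152]
bhinge [322.31332024 316.46300187]
keeper [322.31068322 279.93901905]
lidtop [322.29178184 204.82603128]
60 []
66 []
72 []
78 []
84 []
90 []
96 []
102 []
108 []
114 []
120 []
126 []
132 []
138 []
144 []
150 []
156 []
162 []
168 []
174 []
180 []
186 []
192 []
198 []
204 []
210 []
216 []
222 [(293, 347)]
228 [(292, 347)]
234 [(295, 346)]
240 [(201, 215), (216, 232), (234, 264), (265, 344), (345, 379), (380, 395), (397, 410), (413, 427), (429, 442), (449, 456)]
246 [(200, 211), (218, 248), (254, 345), (346, 369), (372, 384), (386, 399), (401, 413), (417, 427), (436, 443), (445, 454)]
```

```bash
python3 -m pendant '0 0 0 0 0 -.02 1;0 0 0 0 0 -.05 1;0 0 0 0 0 -.05 1;0 0 0 -.02 0 -.03 1;0 0 0 0 0 0 1;0 0 0 0 0 0 1;0 0 0 0 0 0 .5;0 0 0 0 0 0 0;0 0 0 0 0 0 0;0 0 0 0 0 0 0'
python3 st.py; python3 - <<'E'
from h import *
import json
imaging.snapshot('side')
w=imaging.camera_params('wrist'); im=imaging.snapshot('wrist')[:,:,::-1].copy(); cv2.imwrite('pics/w23.png',im)
for nm,a in (('bead',(-128.3,0,128)),('barL on lid',(-67,28,153)),('barR on lid',(-67,-28,153)),('bar low L',(-139,28,70)),('bhingeL',(-99,22,107)),('keeper',(-83,12,136)),('lidtop',(-62,0,185)),('rim',(-62,0,120))): print(nm,proj('wrist',W(*a),w))
h=cv2.cvtColor(im,cv2.COLOR_BGR2HSV)
m=((h[...,1]<45)&(h[...,2]>80)).astype(np.uint8)
for r in range(90,300,5): 
    s=m[r,220:430]; e=np.flatnonzero(np.diff(np.r_[0,s,0])); print(r,[(int(a)+220,int(b)+220) for a,b in zip(e[::2],e[1::2]) if b-a>2])
s=imaging.snapshot('scene')[:,:,::-1];d=imaging.snapshot('side')[:,:,::-1];cv2.imwrite('pics/s23.png',s);cv2.imwrite('pics/d23.png',d)
E
```

```text
time: 34.45
position: [486.0, 22.9, 227.9]
ee_rot: [-0.04, 0.946, 0.125, 0.298]
ft_force: [-0.4, -0.3, -0.4]
opening: 12.3
grasp_force: 0.0
34.45 T [-154.1    0.1  227.9] ztool [ 0.57  0.   -0.82] ytool [ 0. -1. -0.] open 12.31902505157084 0.0 F [-0.46 -0.16 -0.39] j [-0.22 -0.56  2.39  0.38  0.8   0.9 ]
bead [322.78672554 227.03565967]
barL on lid [289.91433969 149.44228906]
barR on lid [355.8120601  149.49581443]
bar low L [294.92606335 251.98182081]
bhingeL [299.50830511 202.51860121]
keeper [309.20648064 174.72990623]
lidtop [322.89493491 124.11163571]
rim [322.83915101 161.0671298 ]
90 []
95 []
100 [(220, 230), (412, 430)]
105 [(220, 230), (413, 430)]
110 [(220, 230), (413, 430)]
115 [(220, 229), (414, 430)]
120 [(220, 229), (414, 430)]
125 [(220, 228), (415, 430)]
130 [(220, 231), (412, 430)]
135 [(220, 233), (411, 430)]
140 [(308, 336)]
145 [(308, 335)]
150 [(309, 335)]
155 [(234, 409)]
160 [(238, 278), (280, 283), (284, 362), (364, 370), (374, 378), (383, 388), (392, 406)]
165 [(240, 404)]
170 [(296, 348)]
175 [(286, 358)]
180 [(286, 358)]
185 [(293, 351)]
190 [(293, 351)]
195 [(244, 263), (292, 352), (381, 400)]
200 [(294, 350)]
205 [(295, 349)]
210 [(308, 337)]
215 [(307, 337)]
220 [(307, 337)]
225 [(306, 338)]
230 [(306, 338)]
235 [(300, 313), (332, 347)]
240 [(300, 313), (333, 346)]
245 [(297, 313), (333, 348)]
250 [(297, 312), (334, 349)]
255 [(295, 312), (334, 350)]
260 [(295, 312), (334, 351)]
265 [(294, 311), (335, 352)]
270 [(297, 312), (334, 349)]
275 [(307, 310), (334, 341)]
280 [(334, 340)]
285 []
290 []
295 []
```

```bash
python3 - <<'E'
from h import *
w=imaging.camera_params('wrist')
P=lambda a:np.round(proj('wrist',W(*a),w),1)
for th in (1.9,2.1,2.19,2.3):
  C=(-86-16*np.sin(th),98-16*np.cos(th)); b=(-86-52*np.sin(th),98-52*np.cos(th))
  print('phi',th,'bead',P((b[0],13,b[1])),P((b[0]-5,0,b[1]+5)))
  for ps in (2.6,2.8,3.0,3.14,3.3,3.5,3.7,3.8): 
    q=(C[0]-56*np.sin(ps),C[1]-56*np.cos(ps)); a=P((q[0],28,q[1])); c=P((q[0],-28,q[1])); print('  ',ps,np.round(q,1),a[1],c[0]-a[0])
im=cv2.imread('pics/w23.png')
print(im[134:240:2,322].tolist()); print(im[150:200:2,291].tolist())
E
```

```text
phi 1.9 bead [308.  238.5] [322.7 242.9]
   2.6 [-130.   151.2] 221.8 70.69999999999999
   2.8 [-119.9  155.9] 207.8 71.0
   3.0 [-109.   158.6] 193.7 70.60000000000002
   3.14 [-101.2  159.2] 184.3 70.0
   3.3 [-92.3 158.5] 174.4 69.10000000000002
   3.5 [-81.5 155.6] 163.8 67.60000000000002
   3.7 [-71.5 150.7] 155.6 65.70000000000005
   3.8 [-66.9 147.5] 152.5 64.70000000000005
phi 2.1 bead [307.6 231.1] [322.7 235.5]
   2.6 [-128.7  154.1] 219.1 71.30000000000001
   2.8 [-118.6  158.8] 205.0 71.60000000000002
   3.0 [-107.7  161.5] 190.8 71.19999999999999
   3.14 [-99.9 162.1] 181.4 70.60000000000002
   3.3 [-91.  161.4] 171.4 69.70000000000005
   3.5 [-80.2 158.5] 160.8 68.10000000000002
   3.7 [-70.1 153.6] 152.6 66.19999999999999
   3.8 [-65.5 150.4] 149.5 65.19999999999999
phi 2.19 bead [307.5 227.1] [322.7 231.4]
   2.6 [-127.9  155.3] 217.7 71.5
   2.8 [-117.8  160.1] 203.6 71.80000000000001
   3.0 [-106.9  162.7] 189.3 71.39999999999998
   3.14 [-99.1 163.3] 179.9 70.89999999999998
   3.3 [-90.2 162.6] 169.9 69.89999999999998
   3.5 [-79.4 159.7] 159.3 68.29999999999995
  
[... 1068 characters left out ...]
[178, 179, 184], [180, 180, 185], [179, 179, 185], [178, 180, 184], [179, 180, 184], [180, 181, 185], [169, 168, 174], [168, 168, 174], [189, 189, 194], [202, 203, 207], [207, 207, 211], [202, 202, 205], [172, 171, 175], [181, 180, 184], [133, 136, 146], [68, 88, 126], [72, 91, 126]]
[[94, 123, 148], [95, 123, 146], [177, 183, 193], [140, 142, 149], [125, 127, 136], [115, 123, 136], [126, 133, 142], [112, 116, 124], [119, 123, 130], [92, 107, 125], [95, 120, 144], [168, 170, 175], [195, 196, 201], [200, 200, 204], [194, 194, 199], [178, 178, 183], [147, 147, 152], [97, 112, 128], [92, 120, 145], [88, 115, 138], [97, 122, 145], [125, 139, 155], [113, 132, 149], [94, 120, 142], [94, 122, 146]]
```

```bash
python3 -m pendant '0 0 0 0 0 0 0;0 0 0 0 0 0 0;0 0 0 0 0 0 0;0 0 0 0 0 0 0;0 0 0 0 0 0 0;0 0 0 0 0 0 0;0 0 0 0 0 0 0;0 0 0 0 0 0 0;0 0 0 0 0 0 0;0 0 0 0 0 0 0' | head -2
cat > bar.py <<'E'
from h import *
import sys
w=imaging.camera_params('wrist'); im=imaging.snapshot('wrist')[:,:,::-1].copy(); cv2.imwrite('pics/w24.png',im)
h=cv2.cvtColor(im,cv2.COLOR_BGR2HSV)
m=((h[...,1]<45)&(h[...,2]>80)).astype(np.uint8)
for r in range(140,290,3): 
    s=m[r,200:450]; e=np.flatnonzero(np.diff(np.r_[0,s,0])); print(r,[(int(a)+200,int(b)+200) for a,b in zip(e[::2],e[1::2]) if b-a>2],end=' ')
for nm,a in (('bead',(-128.3,0,128)),('bar on lid',(-67,28,153)),('bar up',(-99,28,163)),('seat',(-74,28,140)),('rim',(-62,0,120))): print(nm,np.round(proj('wrist',W(*a),w)))
E
python3 bar.py
```

```text
time: 35.9
position: [485.9, 22.7, 228.3]
140 [(308, 336)] 143 [(308, 336)] 146 [(308, 335)] 149 [(308, 335)] 152 [(309, 335)] 155 [(234, 409)] 158 [(236, 407)] 161 [(261, 266), (271, 275), (279, 283), (286, 291), (296, 300), (304, 336), (339, 343), (347, 351), (355, 361), (363, 370), (372, 379), (380, 387), (389, 396), (397, 405)] 164 [(239, 404)] 167 [(241, 403)] 170 [(296, 348)] 173 [(286, 357)] 176 [(286, 358)] 179 [(286, 358)] 182 [(286, 357)] 185 [(293, 351)] 188 [(293, 299), (304, 339), (345, 350)] 191 [(292, 351)] 194 [(245, 249), (251, 256), (258, 261), (292, 352), (382, 387), (388, 394), (395, 400)] 197 [(245, 264), (293, 302), (305, 339), (341, 350), (380, 399)] 200 [(294, 350)] 203 [(294, 350)] 206 [(295, 349)] 209 [(308, 337)] 212 [(307, 337)] 215 [(307, 337)] 218 [(307, 337)] 221 [(306, 338)] 224 [(306, 338)] 227 [(306, 338)] 230 [(306, 338)] 233 [(307, 338)] 236 [(307, 320), (326, 339)] 239 [(307, 320), (326, 339)] 242 [(307, 319), (326, 339)] 245 [(305, 319), (326, 340)] 248 [(305, 319), (326, 340)] 251 [(305, 319), (327, 341)] 254 [(304, 319), (327, 341)] 257 [(304, 319), (327, 341)] 260 [(303, 319), (327, 342)] 263 [(304, 319), (327, 342)] 266 [(303, 319), (327, 343)] 269 [(304, 319), (327, 342)] 272 [(312, 319), (326, 335)] 275 [(315, 319), (327, 331)] 278 [(326, 330)] 281 [] 284 [] 287 [] bead [323. 227.]
bar on lid [290. 150.]
bar up [287. 180.]
seat [291. 164.]
rim [323. 161.]
```

```bash
python3 -m pendant '0 0 0 -.0056 0 .05 0;0 0 0 -.0056 0 .05 0;0 0 0 0 0 .012 0;0 0 0 .0078 0 .0055 0;0 0 0 .0078 0 .0055 0;0 0 0 .0078 0 .0055 0;0 0 0 .0078 0 .0055 0;0 0 0 0 0 0 0;0 0 0 0 0 0 0;0 0 0 0 0 0 0'
python3 st.py
python3 -m pendant '0 0 0 -.02 0 -.03 0;0 0 0 -.02 0 -.04 0;0 0 0 0 0 -.0638 0;0 0 0 0 0 0 0;0 0 0 0 0 0 0;0 0 0 0 0 0 0;0 0 0 0 0 0 0;0 0 0 0 0 0 0;0 0 0 0 0 0 0;0 0 0 0 0 0 0'
python3 bar.py
```

```text
time: 37.2
position: [575.6, 46.9, 129.8]
ee_rot: [-0.039, 0.946, 0.125, 0.298]
ft_force: [-0.7, -0.1, -0.1]
opening: -0.0
grasp_force: 0.0
37.2 T [-61.3   0.1 129.8] ztool [ 0.57  0.   -0.82] ytool [ 0. -1. -0.] open -0.019491889783634524 0.0 F [-0.65  0.09 -0.06] j [-0.1  -0.23  2.36  0.47  0.47  0.85]
140 [] 143 [] 146 [] 149 [] 152 [] 155 [] 158 [] 161 [] 164 [] 167 [] 170 [] 173 [] 176 [] 179 [] 182 [] 185 [] 188 [] 191 [] 194 [] 197 [] 200 [] 203 [] 206 [] 209 [] 212 [(295, 346)] 215 [(295, 346)] 218 [(297, 345)] 221 [(263, 379)] 224 [(200, 450)] 227 [(200, 450)] 230 [(200, 450)] 233 [(200, 450)] 236 [(200, 319), (326, 450)] 239 [(263, 320), (326, 379)] 242 [(272, 319), (326, 370)] 245 [(272, 296), (299, 319), (327, 340), (351, 370)] 248 [(272, 282), (284, 292), (306, 319), (327, 340), (354, 369)] 251 [(273, 283), (286, 290), (305, 319), (327, 340), (359, 369)] 254 [(273, 283), (305, 319), (327, 341), (359, 369)] 257 [(274, 283), (305, 319), (327, 341), (359, 368), (408, 413), (416, 423), (426, 432)] 260 [(213, 239), (274, 284), (304, 319), (327, 341), (358, 368), (404, 429)] 263 [(275, 284), (304, 319), (327, 342), (359, 368)] 266 [(275, 284), (304, 318), (327, 342), (360, 367)] 269 [(273, 286), (306, 319), (327, 342), (360, 369)] 272 [(273, 284), (313, 318), (327, 335), (362, 370)] 275 [(273, 280), (327, 331), (366, 369)] 278 [(273, 278), (327, 330)] 281 [(274, 277)] 284 [] 287 [] bead [323. 359.]
bar on lid [265. 226.]
bar up [257. 292.]
seat [269. 245.]
rim [323. 232.]out of range: row 3 has -0.0638, outside -0.0625 to 0.0625
```

```bash
python3 -m pendant '0 0 0 -.01 0 -.05 0;0 0 0 0 0 -.06 0;0 -.1222 0 0 0 0 0;0 -.1222 0 0 0 0 0;0 -.1222 0 0 0 0 0;0 -.1222 0 0 0 0 0;0 -.1222 0 0 0 0 0;0 0 0 0 0 .04 0;0 0 0 0 0 .04 0;0 0 0 0 0 0 0'
python3 st.py; python3 bar.py
```

```text
time: 38.5
position: [503.5, 28.4, 130.6]
ee_rot: [-0.001, 0.991, 0.131, -0.004]
ft_force: [-0.7, 0.2, 0.3]
opening: -0.3
grasp_force: 0.0
38.5 T [-135.7    0.9  130.6] ztool [-0.01  0.   -1.  ] ytool [ 0. -1. -0.] open -0.25791486242041745 0.0 F [-0.64  0.41  0.31] j [ 0.01 -0.    2.03  0.    1.13  1.32]
140 [(274, 290), (301, 345), (355, 372)] 143 [(275, 291), (302, 345), (355, 370)] 146 [(276, 291), (302, 345), (354, 369)] 149 [(277, 292), (301, 369)] 152 [(278, 368)] 155 [(280, 366)] 158 [(281, 365)] 161 [(282, 291), (301, 345), (356, 364)] 164 [(301, 345)] 167 [(301, 345)] 170 [(301, 345)] 173 [(301, 345)] 176 [(301, 345)] 179 [(301, 346)] 182 [(301, 346)] 185 [(301, 346)] 188 [(301, 346)] 191 [(301, 346)] 194 [(301, 346)] 197 [(301, 346)] 200 [(301, 346)] 203 [(300, 347)] 206 [(300, 347)] 209 [(299, 347)] 212 [(299, 347)] 215 [(299, 347)] 218 [(300, 347)] 221 [(300, 347)] 224 [] 227 [] 230 [] 233 [] 236 [(307, 319), (327, 338)] 239 [(307, 319), (327, 339)] 242 [(307, 319), (327, 339)] 245 [(307, 319), (327, 339)] 248 [(306, 319), (327, 340)] 251 [(306, 318), (328, 340)] 254 [(305, 318), (328, 340)] 257 [(305, 318), (328, 341)] 260 [(305, 318), (328, 341)] 263 [(305, 318), (328, 341)] 266 [(304, 318), (328, 342)] 269 [(306, 318), (328, 340)] 272 [(313, 318), (328, 333)] 275 [] 278 [] 281 [] 284 [] 287 [] bead [324. 213.]
bar on lid [261.  98.]
bar up [261. 174.]
seat [267. 114.]
rim [324.  89.]
```

```bash
python3 -m pendant '0 0 0 .0047 0 .0226 0;0 0 0 0 0 .01 0;0 0 0 -.004 0 .0084 0;0 0 0 -.0036 0 .0098 0;0 0 0 -.0014 0 .0103 0;0 0 0 .0008 0 .0103 0;0 0 0 .0027 0 .01 0;0 0 0 0 0 .002 0;0 0 0 0 0 0 0;0 0 0 0 0 0 0'
python3 st.py; python3 bar.py
```

```text
time: 39.8
position: [506.2, 28.2, 50.8]
ee_rot: [0.0, 0.991, 0.131, -0.001]
ft_force: [-3.1, -0.8, 5.2]
opening: -0.1
grasp_force: 2.8
39.8 T [-133.1   -0.    50.8] ztool [-0.  0. -1.] ytool [ 0. -1. -0.] open -0.08517829979837828 2.7717389166355133 F [-3.25  0.04  5.22] j [ 0.01  0.09  2.1  -0.    0.96  1.32]
140 [(237, 255), (273, 367), (383, 402)] 143 [(239, 256), (269, 372), (382, 400)] 146 [(241, 258), (268, 373), (381, 399)] 149 [(242, 259), (267, 374), (380, 397)] 152 [(243, 263), (267, 374), (376, 396)] 155 [(245, 394)] 158 [(245, 395)] 161 [(244, 396)] 164 [(244, 271), (273, 367), (369, 395)] 167 [(246, 272), (273, 366), (368, 394)] 170 [(247, 273), (275, 363), (367, 393)] 173 [(249, 274), (288, 353), (366, 391)] 176 [(251, 275), (289, 353), (365, 389)] 179 [(253, 388)] 182 [(255, 386)] 185 [(256, 385)] 188 [(258, 382)] 191 [(259, 381)] 194 [(260, 275), (290, 351), (367, 380)] 197 [(261, 274), (291, 351), (368, 372)] 200 [(291, 351)] 203 [(291, 351)] 206 [(291, 351)] 209 [(292, 350)] 212 [(292, 350)] 215 [(292, 350)] 218 [(292, 350)] 221 [(293, 350)] 224 [(293, 349)] 227 [(293, 349)] 230 [(293, 349)] 233 [(294, 349)] 236 [(294, 319), (326, 349)] 239 [(294, 319), (326, 349)] 242 [(294, 319), (327, 349)] 245 [(293, 296), (306, 319), (327, 340)] 248 [(306, 319), (327, 340)] 251 [(305, 319), (327, 340)] 254 [(305, 319), (327, 341)] 257 [(305, 319), (327, 341)] 260 [(304, 319), (327, 341)] 263 [(304, 319), (327, 342)] 266 [(304, 318), (327, 342)] 269 [(304, 318), (327, 342)] 272 [(312, 319), (327, 334)] 275 [(315, 319), (327, 331)] 278 [(316, 319), (327, 330)] 281 [] 284 [] 287 [] bead [323. 294.]
bar on lid [194. 104.]
bar up [192. 260.]
seat [215. 132.]
rim [323.  87.]
```

```bash
python3 - <<'E'
from h import *
w=imaging.camera_params('wrist')
im=cv2.imread('pics/w24.png'); h=cv2.cvtColor(im,cv2.COLOR_BGR2HSV); m=((h[...,1]<45)&(h[...,2]>80)).astype(np.uint8)
for r in range(60,142,3):
    s=m[r,150:500]; e=np.flatnonzero(np.diff(np.r_[0,s,0])); print(r,[(int(a)+150,int(b)+150) for a,b in zip(e[::2],e[1::2]) if b-a>3],end=' ')
for nm,a in (('seatL',(-74,28,140)),('67,144',(-67,28,144)),('67,148',(-67,28,148)),('lip',(-82,28,149)),('lipkeeper',(-85,12,144)),('kfloor',(-74,12,135)),('lidfront',(-62,28,140))): print(nm,np.round(proj('wrist',W(*a),w)))
E
```

```text
60 [] 63 [] 66 [] 69 [] 72 [] 75 [(257, 378)] 78 [(256, 378)] 81 [(150, 238), (249, 500)] 84 [(150, 500)] 87 [(150, 500)] 90 [(150, 182), (242, 397)] 93 [(159, 166), (168, 173), (174, 180), (186, 193), (242, 396), (442, 484)] 96 [(169, 200), (251, 425)] 99 [(209, 429)] 102 [(207, 430)] 105 [(206, 431)] 108 [(206, 431)] 111 [(206, 431)] 114 [(206, 431)] 117 [(206, 431)] 120 [(207, 430)] 123 [(207, 430)] 126 [(208, 429)] 129 [(209, 428)] 132 [(210, 427)] 135 [(234, 254), (269, 383), (384, 405), (406, 421)] 138 [(236, 254), (273, 367), (384, 403)] 141 [(238, 256), (273, 367), (383, 401)] seatL [215. 132.]
67,144 [208. 104.]
67,148 [202. 104.]
lip [206. 169.]
lipkeeper [276. 177.]
kfloor [279. 131.]
lidfront [211.  83.]
```

```bash
python3 -m pendant '0 0 0 0 0 -.02 0;0 0 0 0 0 -.03 0;0 .1222 0 0 0 0 0;0 .1222 0 0 0 0 0;0 .1222 0 0 0 0 0;0 .1222 0 0 0 0 0;0 .1222 0 0 0 0 0;0 0 0 -.007 0 .0135 0;0 0 0 -.007 0 .0135 0;0 0 0 0 0 0 0'
python3 st.py; python3 bar.py | tail -6 | cut -c1-2500
```

```text
time: 41.1
position: [509.3, 29.2, 69.1]
ee_rot: [-0.04, 0.946, 0.124, 0.297]
ft_force: [-0.7, -0.1, -0.2]
opening: -0.0
grasp_force: 0.0
41.1 T [-129.9    0.2   69.1] ztool [ 0.57  0.   -0.82] ytool [-0. -1. -0.] open -0.008934758146666878 0.0 F [-0.7   0.13 -0.17] j [-0.18 -0.28  2.53  0.67  0.4   0.57]
140 [(269, 286), (290, 353), (356, 374)] 143 [(269, 286), (290, 295), (296, 353), (356, 374)] 146 [(269, 286), (296, 347), (356, 373)] 149 [(270, 287), (296, 347), (356, 373), (422, 436), (440, 447)] 152 [(200, 226), (270, 287), (296, 347), (356, 373), (417, 448)] 155 [(200, 228), (270, 372), (415, 445)] 158 [(200, 229), (272, 371), (414, 443)] 161 [(203, 230), (272, 371), (415, 438)] 164 [(273, 371)] 167 [(273, 285), (296, 347), (358, 370)] 170 [(296, 347), (359, 368)] 173 [(296, 347)] 176 [(296, 347)] 179 [(296, 348)] 182 [(296, 347)] 185 [(296, 347)] 188 [(296, 347)] 191 [(296, 348)] 194 [(296, 348)] 197 [(296, 348)] 200 [(296, 347)] 203 [(296, 348)] 206 [(296, 348)] 209 [(296, 348)] 212 [(296, 348)] 215 [(296, 348)] 218 [(296, 348)] 221 [(295, 348)] 224 [(295, 349)] 227 [(295, 349)] 230 [(295, 349)] 233 [(295, 349)] 236 [(295, 320), (326, 349)] 239 [(296, 320), (326, 348)] 242 [(297, 320), (326, 347)] 245 [(305, 320), (326, 340)] 248 [(305, 320), (326, 341)] 251 [(305, 320), (326, 341)] 254 [(304, 319), (326, 341)] 257 [(304, 319), (326, 342)] 260 [(293, 319), (327, 342), (344, 350)] 263 [(303, 319), (327, 342)] 266 [(303, 319), (327, 343)] 269 [(304, 319), (327, 342)] 272 [(312, 320), (326, 335)] 275 [(315, 320), (326, 331)] 278 [(316, 319), (326, 330)] 281 [] 284 [] 287 [] bead [323. 184.]
bar on lid [251.  13.]
bar up [238.  62.]
seat [256.  52.]
rim [323.  63.]
```

```bash
python3 -m pendant '0 0 0 .002 0 .012 0;0 0 0 0 0 .011 0;0 0 0 -.0015 0 .0103 0;0 0 0 .0007 0 .0104 0;0 0 0 .0026 0 .01 0;0 0 0 .0047 0 .0094 0;0 0 0 0 0 0 0;0 0 0 0 0 0 0;0 0 0 0 0 0 0;0 0 0 0 0 0 0'
python3 st.py; python3 bar.py >/dev/null
```

```text
time: 42.4
position: [552.0, 40.4, 24.4]
ee_rot: [-0.039, 0.945, 0.125, 0.298]
ft_force: [0.7, 0.4, -0.9]
opening: 0.1
grasp_force: 0.0
42.4 T [-85.8  -0.1  24.4] ztool [ 0.57 -0.   -0.82] ytool [ 0. -1.  0.] open 0.07840327113685046 0.0 F [ 0.76  0.18 -0.89] j [-0.12 -0.07  2.49  0.97  0.26  0.3 ]
```

```bash
python3 -m pendant '0 0 0 0 0 -.05 0;0 0 0 0 0 -.05 0;0 0 0 0 0 -.02 0;0 0 0 0 0 0 0;0 0 0 0 0 0 0;0 0 0 0 0 0 0;0 0 0 0 0 0 0;0 0 0 0 0 0 0;0 0 0 0 0 0 0;0 0 0 0 0 0 0' | sed -n 1,2p; python3 bar.py | fold -w 3000; python3 - <<'E'
from h import *
w=imaging.camera_params('wrist')
for ph in (0,.2,.4,.6,.8,1.2,2): 
    b=(-86-52*np.sin(ph),98-52*np.cos(ph)); print(ph,np.round(proj('wrist',W(b[0],13,b[1]),w)))
for nm,a in (('seatL',(-74,28,140)),('67,146',(-67,28,146)),('hinge',(-86,13,98))): print(nm,np.round(proj('wrist',W(*a),w)))
im=cv2.imread('pics/w24.png'); h=cv2.cvtColor(im,cv2.COLOR_BGR2HSV); m=((h[...,1]<45)&(h[...,2]>80)).astype(np.uint8)
for r in range(60,142,3):
    s=m[r,150:500]; e=np.flatnonzero(np.diff(np.r_[0,s,0])); print(r,[(int(a)+150,int(b)+150) for a,b in zip(e[::2],e[1::2]) if b-a>3],end=' ')
E
```

```text
time: 43.7
position: [485.5, 22.6, 122.2]
140 [(285, 358)] 143 [(285, 357)] 146 [(286, 357)] 149 [(287, 356)] 152 [(288, 296), (305, 339), (347, 355)] 155 [(218, 244), (305, 338), (399, 425)] 158 [(220, 245), (306, 338), (398, 422)] 161 [(222, 247), (306, 337), (397, 421)] 164 [(305, 338)] 167 [(306, 338)] 170 [(306, 338)] 173 [(306, 338)] 176 [(307, 337)] 179 [] 182 [] 185 [] 188 [] 191 [] 194 [] 197 [] 200 [] 203 [] 206 [] 209 [] 212 [] 215 [] 218 [] 221 [] 224 [] 227 [] 230 [] 233 [] 236 [(307, 320), (326, 338)] 239 [(307, 320), (326, 339)] 242 [(307, 320), (326, 339)] 245 [(305, 320), (326, 340)] 248 [(305, 320), (326, 341)] 251 [(305, 319), (326, 341)] 254 [(304, 319), (326, 342)] 257 [(304, 319), (326, 342)] 260 [(290, 319), (327, 342), (344, 352)] 263 [(303, 319), (327, 342)] 266 [(303, 319), (327, 343)] 269 [(304, 319), (327, 343)] 272 [(312, 319), (320, 323), (326, 335)] 275 [(315, 319), (320, 323), (326, 331)] 278 [(316, 319), (326, 330)] 281 [] 284 [] 287 [] bead [323. 179.]
bar on lid [273.  60.]
bar up [267.  97.]
seat [275.  85.]
rim [323.  90.]
0 [307. 170.]
0.2 [307. 181.]
0.4 [307. 191.]
0.6 [306. 200.]
0.8 [305. 207.]
1.2 [304. 214.]
2 [300. 192.]
seatL [275.  86.]
67,146 [274.  69.]
hinge [304. 139.]
60 [(300, 342), (482, 500)] 63 [(301, 342), (480, 500)] 66 [(301, 341), (478, 500)] 69 [(301, 341), (476, 500)] 72 [(301, 341), (474, 500)] 75 [(295, 300), (301, 450), (473, 500)] 78 [(192, 450), (471, 500)] 81 [(194, 448), (469, 500)] 84 [(196, 446), (475, 500)] 87 [(198, 444), (489, 500)] 90 [(274, 369)] 93 [(200, 442)] 96 [(202, 440)] 99 [(204, 438)] 102 [(206, 437)] 105 [(283, 360)] 108 [(283, 359)] 111 [(283, 359)] 114 [(284, 359)] 117 [(284, 358)] 120 [(284, 360)] 123 [(282, 361)] 126 [(283, 360)] 129 [(283, 359)] 132 [(284, 359)] 135 [(284, 359)] 138 [(285, 358)] 141 [(285, 358)]
```

```bash
python3 -c "
from h import *
print(ctrl.get_obs()['ft_force']); print(ctrl.finish_job())"
```

```text
[-0.95022682 -1.17898944 -0.074674  ]
the job is handed in; nothing more can be done
None
```

The job is handed in at about 44 s: the music box stands upright in the trunk, the lid is shut, and by the wrist-camera pixel measurements the bail is in the keeper and the lever lies shut; I made no final check that the bystanders are unmoved.

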